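Size the pastry rings and weigh the chocolate for the smallest

ROBOT

A 6-joint arm with a two-finger parallel gripper is mounted at the origin on a cart in front of the work surface, level with it; the furniture and walls round the work are solid. World frame = base frame: x ahead of the robot, y to its left, z up, the work surface at z = 0. Lengths are in m, angles in rad, forces in N, time in s.
With the tool pointing down it reaches from about 0.425 to 0.95 m from the base axis. Payload 3.5 kg.
Tool frame: the origin (TCP) lies at the very end of the fingers, on their centre line; the grasp point (between the pads) lies 19 mm behind it; z points along the fingers, y is the line along which they close (so a half turn about z gives the same grasp; the last joint's range is limited). The gripper opens to 85 mm and grips with 20 to 120 N. Pads are 22 mm wide; open, the fingers measure 114 mm over their backs; the gripper's body (76 mm by 85 mm) begins 54 mm behind the grasp point. The pads swing forward as they close: fully open they stand 13 mm farther back than shut.
Start: joints at [-1.428, 0.286, 1.577, -0, 1.279, -0.15], TCP at [0.195, -0.646, 0.231] pointing down, gripper open.
Joint ranges: [-2.77, 2.77], [-0.9, 2.22], [0.21, 2.48], [-1.53, 4.67], [0.24, 2.81], [-2.84, 2.84]. Speed limits (rad/s): [2.79, 2.79, 3.14, 3.14, 3.14, 3.14].

INTERFACE

Orientations are given as a unit quaternion [x, y, z, w].
In Python, from plant import ctrl gives the robot as it stands.
- The arm moves only by the tool carry_out, never from a script. Its argument "deltas" is one flat list of numbers, 6 for each row, row after row: the shift along the tool's x, y, z in m, then the turn, a rotation vector about the tool's x, y, z in rad. A call has 1 to 5 rows; each row is the pose to reach, as a shift and turn from the pose commanded when the call began, along the tool's axes at that moment; what a row does not reach only later rows make up. A row lasts 1/8 s, in which the tool goes at most 62.5 mm and 10.7 degrees, less where a joint would pass 70% of its speed; a pose out of reach is approached as far as the arm can. A call with a gripper value outside its range is refused whole. "grip" is the opening in per cent of the stroke, from 0 (shut) to 100 (fully open), set as the call begins (left out, the last holds). The fingers move at their own pace and stop on an object; "grip_force" is the grip in N (left out, the last holds). Time passes only in rows, so rows that repeat a pose let the fingers close. It gives the time, the measured TCP pose, the force, the opening and the grip force at its end, in the units of the state.
- ctrl.get_state(): the state, without advancing time (a new reading comes with each control period).
- ctrl.read_camera(name): name is "side" or "top" or "wrist"; returns (picture, depth): 480x640x3 uint8, red, green, blue; 480x640 float32, m along the optical axis (not along the pixel's ray), 0 where there is no reading.
- ctrl.camera_model(name): a dict with "intrinsics" (3x3 intrinsics, pixels), "extrinsics" (4x4, takes a point from world to camera coordinates); the wrist camera has in their place "hand_eye" (4x4, takes a point from camera to tool coordinates, whose origin is the TCP and whose axes are the flange's). Camera axes: x right, y down, z forward; pixel columns grow to the right and rows downward; lengths in m; the calibration is good to about 2 mm. A picture is of the moment at which its call begins: read the wrist's pose just before it. camera_model takes no time and is no camera call.
- ctrl.sign_off(): hands the job in; it is judged then, once.
Trained networks look in the newest picture that a camera, given by its name, has taken for a name from the list of things; names that differ only in an ending like _2 or _b are one class to them, and where a whole thing is asked for, a point or a joint stands for the part that bears it (a point fixed in the world has none). Each returns a list of dicts, best first, with "score" (0 to 1); they miss things now and then, are a little off and sometimes report something else, mostly with a low value. They report only what shows in the picture. A call takes as long as a camera call.
- ctrl.find_in(camera, query): "uv" ([column, row] in pixels, amid what is visible of it).
The state is a dict: "time": time; "qpos": joint angles; "dq": joint speeds; "joint_efforts": joint torques, N m; "eef_pos": TCP position; "tcp_rot": TCP orientation; "contact_force": force on the tool from outside, world axes, zero at the start; "wrist_torque": the same for the moment, N m; "opening": opening from 0.0 (shut) to 1.0 (fully open); "finger_force": force on a finger pad.
Only numpy, scipy, OpenCV 4.12 (cv2) and the standard library are available. Lean on these libraries where they do the work, as an engineer would, in place of code of your own. Each camera call takes 0.05 s, during which the arm holds its last target. There are 200 camera calls.

TASK

The pastry rings on the board are unmarked: slide all of them down the stepped sizing cone, so that each one rests level on the step where its size stops, all on the cone together. The ring that stops highest is the one for today's dessert: put chocolate blocks and half blocks in the pan of the spring scale until the pointer rests in the space with the number of that ring's step (steps and spaces both counted from the top; the first space is the one below the topmost line), and lay that ring flat on the board it came from, leaving the other rings on the cone. Do not disturb the spice jar or the sugar jar.

Things in the scene. Friction and masses are not known exactly. Their poses are not given: they have to be found in the camera images.
- cone: fixed upright stepped sizing cone, aluminium; origin at the centre of its underside on the worktop, z up. Steps from the top, with 1 to 4 engraved lines: 31, 38, 45, 52 mm thick, each 18 mm high; a ring of 34, 41, 48, 55 mm bore comes to rest with its underside 66, 48, 30, 12 mm above the origin. Tip at 93 mm, foot disc 82 mm across, 6 mm high. A narrower ring already on it can hold up a wider one
- scale: fixed spring scale; origin under the pan's centre, on the worktop. A white column (50 mm wide, 107 mm high) stands 66 to 82 mm from the origin along +x, which points away from the robot within 0.12 rad, and carries four dark lines 4.5 mm apart; a pointer on the pan sinks past them
- pan (a joint): how far the scale's pan and pointer have sunk, in m: 0 empty, stops at 0.049; sprung, 53.5 N/m (30 g sinks it by 5.5 mm), swings for about half a second. Lines at 0.024, 0.0285, 0.033, 0.0375: the first space, counted from the top, is 0.024 to 0.0285, the second 0.0285 to 0.033, the third 0.033 to 0.0375
- pan_floor (a point): centre of the pan's floor, upper side, 72 mm above the worktop when empty. The pan is a steel tray, 105 x 103 mm inside (scale's x, y), with a rim 9 mm high
- ring_board: fixed wooden chopping board, 130 x 200 mm (its x, y), 13.5 mm thick, flat, long side pointing away from the robot; origin at the centre of its underside. The left or the right one of two alike boards; the rings start on this one
- choc_board: fixed wooden chopping board, 130 x 200 mm (its x, y), 13.5 mm thick, flat, long side pointing away from the robot; origin at the centre of its underside. The left or the right one of two alike boards; the chocolate starts on this one
- ring_a: unmarked steel pastry ring, open at both ends, 16 mm high, wall 4 mm, in one of four sizes: bore 34, 41, 48 or 55 mm (outside 42, 49, 56 or 63 mm); which size this one has is not told, and no two are alike. Starts flat on ring_board. Origin on its axis at its underside, z along the axis. 50 g. Two or three of the four rings are there
- ring_b: unmarked steel pastry ring, open at both ends, 16 mm high, wall 4 mm, in one of four sizes: bore 34, 41, 48 or 55 mm (outside 42, 49, 56 or 63 mm); which size this one has is not told, and no two are alike. Starts flat on ring_board. Origin on its axis at its underside, z along the axis. 50 g. Two or three of the four rings are there
- ring_c: unmarked steel pastry ring, open at both ends, 16 mm high, wall 4 mm, in one of four sizes: bore 34, 41, 48 or 55 mm (outside 42, 49, 56 or 63 mm); which size this one has is not told, and no two are alike. Starts flat on ring_board. Origin on its axis at its underside, z along the axis. 50 g. Two or three of the four rings are there
- ring_d: unmarked steel pastry ring, open at both ends, 16 mm high, wall 4 mm, in one of four sizes: bore 34, 41, 48 or 55 mm (outside 42, 49, 56 or 63 mm); which size this one has is not told, and no two are alike. Starts flat on ring_board. Origin on its axis at its underside, z along the axis. 50 g. Two or three of the four rings are there
- block_1: block of dark chocolate, two squares, 30 x 48 x 16 mm (its x, y, z), about 30 g (each differs, by up to 15 percent); origin at the centre of its underside. Starts flat on choc_board. All six blocks are there
- block_2: block of dark chocolate, two squares, 30 x 48 x 16 mm (its x, y, z), about 30 g (each differs, by up to 15 percent); origin at the centre of its underside. Starts flat on choc_board. All six blocks are there
- block_3: block of dark chocolate, two squares, 30 x 48 x 16 mm (its x, y, z), about 30 g (each differs, by up to 15 percent); origin at the centre of its underside. Starts flat on choc_board. All six blocks are there
- block_4: block of dark chocolate, two squares, 30 x 48 x 16 mm (its x, y, z), about 30 g (each differs, by up to 15 percent); origin at the centre of its underside. Starts flat on choc_board. All six blocks are there
- block_5: block of dark chocolate, two squares, 30 x 48 x 16 mm (its x, y, z), about 30 g (each differs, by up to 15 percent); origin at the centre of its underside. Starts flat on choc_board. All six blocks are there
- block_6: block of dark chocolate, two squares, 30 x 48 x 16 mm (its x, y, z), about 30 g (each differs, by up to 15 percent); origin at the centre of its underside. Starts flat on choc_board. All six blocks are there
- half_1: half block of dark chocolate, one square, 30 x 24 x 16 mm (its x, y, z), about 15 g (differs by up to 15 percent); origin at the centre of its underside. Starts flat on choc_board. All three halves are there
- half_2: half block of dark chocolate, one square, 30 x 24 x 16 mm (its x, y, z), about 15 g (differs by up to 15 percent); origin at the centre of its underside. Starts flat on choc_board. All three halves are there
- half_3: half block of dark chocolate, one square, 30 x 24 x 16 mm (its x, y, z), about 15 g (differs by up to 15 percent); origin at the centre of its underside. Starts flat on choc_board. All three halves are there
- spice_jar: bystander, a spice jar with a red cap, 45 mm across, 106 mm high, behind the left board; origin at its underside
- sugar: bystander, a jar with a green lid, 64 mm across, 100 mm high, behind the right board; origin at its underside

How it is judged:
On the way:
1. all the rings are on the sizing cone together, let go, each resting level on the step that fits its bore (z of ring_b in the frame of cone between 0.063 and 0.069 m and horizontal distance between each of ring_b, ring_d, ring_a, ring_c and cone below 0.005 m and angle between each of ring_b, ring_d, ring_a, ring_c's own z axis and vertical below 0.09 rad and z of ring_d in the frame of cone between 0.045 and 0.051 m and z of ring_a in the frame of cone between 0.027 and 0.033 m and z of ring_c in the frame of cone between 0.009 and 0.015 m and contact force between the fingers and ring_b below 0.3 N and contact force between the fingers and ring_d below 0.3 N and contact force between the fingers and ring_a below 0.3 N and contact force between the fingers and ring_c below 0.3 N), for 0.3 s.
At the end, for the whole second after the job is handed in: The smallest ring lies flat and wholly on the ring board; each other ring rests level on its own step of the cone (3 mm in height, 5 mm off centre); the pan rests with its pointer in the space numbered like the smallest ring's step: sunk 24-28.5, 28.5-33 or 33-37.5 mm (1 mm grace) (((z of ring_b in the frame of cone between 0.063 and 0.069 m and horizontal distance between ring_b and cone below 0.005 m and angle between ring_b's own z axis and vertical below 0.09 rad) or (z of ring_b in the frame of ring_board between 0.0105 and 0.0165 m and x of ring_b in the frame of ring_board between -0.05 and 0.05 m and y of ring_b in the frame of ring_board between -0.085 and 0.085 m and angle between ring_b's own z axis and vertical below 0.09 rad)) and ((z of ring_d in the frame of cone between 0.045 and 0.051 m and horizontal distance between ring_d and cone below 0.005 m and angle between ring_d's own z axis and vertical below 0.09 rad) or (z of ring_d in the frame of ring_board between 0.0105 and 0.0165 m and x of ring_d in the frame of ring_board between -0.05 and 0.05 m and y of ring_d in the frame of ring_board between -0.085 and 0.085 m and angle between ring_d's own z axis and vertical below 0.09 rad)) and ((z of ring_a in the frame of cone between 0.027 and 0.033 m and horizontal distance between ring_a and cone below 0.005 m and angle between ring_a's own z axis and vertical below 0.09 rad) or (z of ring_a in the frame of ring_board between 0.0105 and 0.0165 m and x of ring_a in the frame of ring_board between -0.05 and 0.05 m and y of ring_a in the frame of ring_board between -0.085 and 0.085 m and angle between ring_a's own z axis and vertical below 0.09 rad)) and z of ring_c in the frame of cone between 0.009 and 0.015 m and horizontal distance between ring_c and cone below 0.005 m and angle between ring_c's own z axis and vertical below 0.09 rad and (z of ring_d in the frame of ring_b above 0.004 m or horizontal distance between ring_b and ring_d below 0.012 m) and (z of ring_a in the frame of ring_b above 0.004 m or horizontal distance between ring_b and ring_a below 0.012 m) and (z of ring_a in the frame of ring_d above 0.004 m or horizontal distance between ring_d and ring_a below 0.012 m) and (((z of ring_b in the frame of ring_board between 0.0105 and 0.0165 m and x of ring_b in the frame of ring_board between -0.05 and 0.05 m and y of ring_b in the frame of ring_board between -0.085 and 0.085 m and angle between ring_b's own z axis and vertical below 0.09 rad) and z of ring_b in the frame of pan_floor between -0.0355 and -0.029 m) or ((z of ring_d in the frame of ring_board between 0.0105 and 0.0165 m and x of ring_d in the frame of ring_board between -0.05 and 0.05 m and y of ring_d in the frame of ring_board between -0.085 and 0.085 m and angle between ring_d's own z axis and vertical below 0.09 rad) and z of ring_d in the frame of pan_floor between -0.031 and -0.0245 m) or ((z of ring_a in the frame of ring_board between 0.0105 and 0.0165 m and x of ring_a in the frame of ring_board between -0.05 and 0.05 m and y of ring_a in the frame of ring_board between -0.085 and 0.085 m and angle between ring_a's own z axis and vertical below 0.09 rad) and z of ring_a in the frame of pan_floor between -0.0265 and -0.02 m)) and linear speed of each of ring_b, ring_d, ring_a, ring_c below 0.02 m/s and velocity of joint pan between -0.01 and 0.01 m/s); the robot touches nothing.
It fails at once if the spice jar or the sugar jar is shifted by more than 3 cm (distance of any of spice_jar, sugar from where it was at the start of the episode above 0.03 m).
Of ring_a, ring_b, ring_c, ring_d only 2 to 3 are there at a start; the rules pass over those that are not, and their reading is None.
At some moment in a run one of block_1, block_2, block_3, block_4, block_5, block_6, half_1, half_2, half_3 may be knocked a few centimetres aside while the robot is not near it.
Once in a run the grip may slacken for a moment while it holds something.
It also fails if it takes over 210 s, if anything falls off the work surface, if the arm or the gripper's body presses on something with over 40 N, if the wrist force passes 120 N, or if a joint passes its speed limit or range.

## Working session

There is one attempt and no reset: what is moved stays moved. The work goes in short steps, Python scripts to look and compute and a tool call to move; the robot and the scene stay as the last step left them, time stands still between calls to the robot, and variables do not carry over. Pictures are saved under pics/ and viewed, at most 14 in all, crops included, and the job is handed in when it is done.

Besides the shell and the picture viewer there is one more tool, called after ">>>" by a JSON object that holds its "name" and its "arguments". carry_out: Moves the arm, as the interface text tells. Its arguments: {"type":"object","properties":{"deltas":{"type":"array"},"grip":{"type":"number"},"grip_force":{"type":"number"}},"required":["deltas"]}

```bash
ls; mkdir -p pics
cat > h.py <<'E'
import numpy as np, cv2
from plant import ctrl
from scipy.spatial.transform import Rotation as R
def cam(name):
    s=ctrl.get_state(); im,d=ctrl.read_camera(name); m=ctrl.camera_model(name); K=np.array(m["intrinsics"])
    if name=="wrist":
        T=np.eye(4);T[:3,:3]=R.from_quat(s["tcp_rot"]).as_matrix();T[:3,3]=s["eef_pos"];W=T@np.array(m["hand_eye"])
    else: W=np.linalg.inv(np.array(m["extrinsics"]))
    v,u=np.mgrid[:480,:640]
    P=np.stack([(u-K[0,2])/K[0,0]*d,(v-K[1,2])/K[1,1]*d,d],-1)@W[:3,:3].T+W[:3,3]
    P[d==0]=np.nan
    return im,d,P,K,W
def save(n,im): cv2.imwrite(f"pics/{n}.png",cv2.cvtColor(im,cv2.COLOR_RGB2BGR))
E
python3 - <<'E'
from h import *
for n in("top","side"):
    im,d,P,K,W=cam(n); save(n+"0",im); np.save(n+"P",P); np.save(n+"im",im)
    print(n,W[:3,3].round(3),K[0,0])
    for q in["cone","scale","ring_board","choc_board","ring_a","block_1","half_1","spice_jar","sugar"]:
        print(q,[(np.round(r["uv"]).astype(int).tolist(),round(r["score"],2),P[int(r["uv"][1]),int(r["uv"][0])].round(3).tolist()) for r in ctrl.find_in(n,q)])
s=ctrl.get_state();print(s)
E
```

```text
pics
top [ 0.556 -0.207  0.968] 584.6232429545814
cone [([334, 221], 0.72, [0.628, -0.215, 0.091]), ([431, 278], 0.56, [0.542, -0.375, 0.013]), ([197, 239], 0.31, [0.6, 0.004, 0.03]), ([338, 315], 0.27, [0.485, -0.222, 0.076])]
scale [([335, 309], 0.91, [0.495, -0.217, 0.074]), ([336, 315], 0.27, [0.486, -0.219, 0.073])]
ring_board [([434, 276], 0.95, [0.547, -0.38, 0.013]), ([224, 240], 0.57, [0.6, -0.038, 0.029])]
choc_board [([239, 284], 0.84, [0.529, -0.063, 0.016])]
ring_a [([407, 323], 0.88, [0.468, -0.337, 0.016]), ([467, 309], 0.67, [0.495, -0.429, 0.032]), ([430, 276], 0.23, [0.547, -0.374, 0.014])]
block_1 [([225, 311], 0.95, [0.486, -0.041, 0.028]), ([256, 269], 0.89, [0.554, -0.092, 0.028]), ([224, 274], 0.81, [0.544, -0.04, 0.026]), ([256, 308], 0.78, [0.491, -0.091, 0.025]), ([254, 237], 0.62, [0.604, -0.086, 0.025])]
half_1 [([198, 242], 0.63, [0.596, 0.002, 0.031]), ([202, 313], 0.53, [0.483, -0.007, 0.031])]
spice_jar [([192, 174], 0.91, [0.692, -0.005, 0.11])]
sugar [([403, 171], 0.95, [0.702, -0.316, 0.1])]
side [ 0.345 -0.915  1.058] 623.1717036036549
cone [([330,
[... 767 characters left out ...]
'time': 1.0, 'qpos': array([-1.42800860e+00,  2.86303094e-01,  1.57667324e+00, -2.44382485e-05,
        1.27859092e+00, -1.50025020e-01]), 'dq': array([ 0.00023582,  0.00028569, -0.00064084,  0.00198837, -0.00037942,
       -0.00012804]), 'joint_efforts': array([ 3.41772920e-04, -4.05969000e+01, -2.92949259e+01, -1.22751212e-04,
        5.15260963e-04, -1.18931723e-06]), 'eef_pos': array([ 0.19484266, -0.64626602,  0.23133731]), 'tcp_rot': array([ 9.89301204e-01,  1.45887382e-01, -1.17470879e-05,  1.26566061e-05]), 'contact_force': array([-0.03778127,  0.09649089, -0.10804592]), 'wrist_torque': array([-0.00037959, -0.0222147 , -0.05820112]), 'finger_force': 0.0, 'opening': 0.998713118402542}
```

View pics/top0.png

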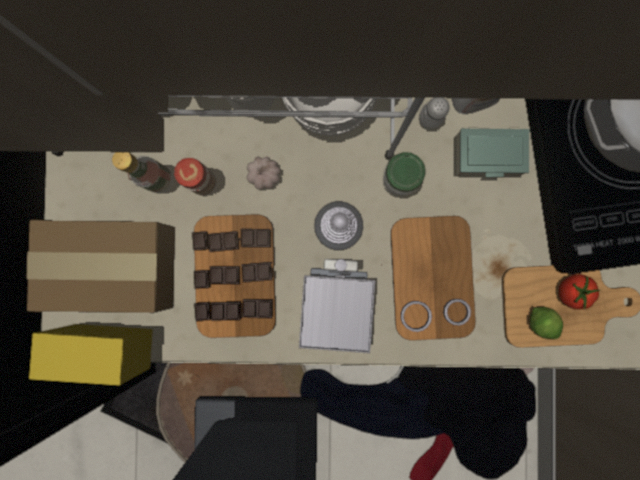

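Run:
```python
from h import *
P=np.load("topP.npy"); im=np.load("topim.npy")
# fit rings: by height z 0.022-0.036 over the ring board area; components
z=P[...,2]
m=((z>0.021)&(z<0.04)&(P[...,1]<-.29)&(P[...,0]<.66)&(P[...,0]>.4)).astype(np.uint8)
n,l,st,c=cv2.connectedComponentsWithStats(m)
for i in range(1,n):
    if st[i,4]>40:
        q=P[l==i][:,:2]; (cx,cy),r=cv2.minEnclosingCircle(q.astype(np.float32)); print(st[i],(round(cx,4),round(cy,4)),"D",round(2*r,4), np.median(P[l==i][:,2]))
m=((z>0.021)&(z<0.045)&(P[...,1]>-.14)&(P[...,1]<.06)&(P[...,0]<.66)&(P[...,0]>.4)).astype(np.uint8)
n,l,st,c=cv2.connectedComponentsWithStats(m)
for i in range(1,n):
    if st[i,4]>40:
        q=P[l==i][:,:2]; r=cv2.minAreaRect((q*1000).astype(np.float32)); print(st[i],np.round(r[0],1),np.round(r[1],1),round(r[2],1))
m=((z>0.082)&(P[...,1]<-.15)&(P[...,1]>-.27)&(P[...,0]>.55)&(P[...,0]<.7)).astype(np.uint8)
n,l,st,c=cv2.connectedComponentsWithStats(m)
for i in range(1,n): print(st[i],np.mean(P[l==i],0))
```

```text
[544 206  21  68 312] (0.6062, -0.5669) D 0.1105 0.03104242327836282
[443 299  28  27 241] (0.4883, -0.4136) D 0.0426 0.029785904319358125
[400 301  32  31 265] (0.4806, -0.3482) D 0.0489 0.030134859664807223
[166 225   7  85 344] [553.6  47.4] [  2.7 135.2] 90.0
[240 229  30  19 554] [602.6 -88. ] [29.3 47.4] 0.7
[191 231  47  22 834] [597.2 -22.6] [34.7 74.3] 5.1
[241 262  31  21 552] [547.8 -91. ] [29.9 48.4] 5.6
[193 266  46  23 845] [539.4 -26.2] [35.4 74.1] 4.0
[242 299  30  20 557] [489.1 -93. ] [48.2 29.7] 88.2
[193 302  47  20 849] [483.9 -28.3] [30.7 74.8] 2.4
[   56     0   584    99 47313] [ 0.61032836 -0.21083026  0.82502578]
[66 14  1  1  1] [ 0.60937233 -0.15046205  0.84551334]
[592  50   1   1   1] [ 0.60968476 -0.26997574  0.82707536]
[150  95   1   1   1] [ 0.60988697 -0.15007588  0.78546643]
[329 212  21  21 330] [ 0.62564567 -0.22277654  0.08997333]
[323 259  35  14 382] [ 0.55975777 -0.22475078  0.10793747]
```

The overhead picture shows two rings on the right board, at (415,316) and (457,312). The cone is at (338,223), the scale pan at (338,312), and the chocolate sits in three rows on the left board. The measured outside diameters are about 49 and 42.5 mm. I'll move above the rings to check from near.

>>> {"name": "carry_out", "arguments": {"deltas": [0.36,-0.203,0.03,0,0,1.078,0.36,-0.203,0.03,0,0,1.078,0.36,-0.203,0.03,0,0,1.078,0.36,-0.203,0.03,0,0,1.078,0.36,-0.203,0.03,0,0,1.078]}}

```text
time: 1.62
eef_pos: [0.4072, -0.425, 0.2094]
tcp_rot: [0.951, -0.31, 0.0, 0.0]
contact_force: [-0.3, 0.2, -0.0]
opening: 0.996
finger_force: 0.0
```

>>> {"name": "carry_out", "arguments": {"deltas": [0,0,0,0,0,0]}}

```text
time: 1.75
eef_pos: [0.4083, -0.4233, 0.2089]
tcp_rot: [0.953, -0.304, -0.0, -0.001]
contact_force: [0.6, -0.3, 0.5]
opening: 1.003
finger_force: 0.0
```

```bash
cat >> h.py <<'E'
def go(x,y,z,yaw=None,show=True):
    s=ctrl.get_state(); r=R.from_quat(s["tcp_rot"]); p=r.inv().apply(np.array([x,y,z])-s["eef_pos"])
    yn=np.arctan2(*r.as_matrix()[[1,0],0]); yt=yn if yaw is None else yaw
    # keep pointing straight down
    c,sn=np.cos(yt),np.sin(yt); Rt=R.from_matrix(np.array([[c,sn,0],[sn,-c,0],[0,0,-1]]))
    v=(r.inv()*Rt).as_rotvec()
    print("at",s["eef_pos"].round(4),"yaw",round(yn,3),"t",round(s["time"],2),"DELTA",p.round(4).tolist(),v.round(3).tolist(),"rows",round(np.linalg.norm(p)/.0625,1),round(np.linalg.norm(v)/.187,1),"open",round(s["opening"]*85,1))
def circ(q):
    A=np.c_[2*q,np.ones(len(q))]; s=np.linalg.lstsq(A,(q**2).sum(1),rcond=None)[0]
    return s[:2],np.sqrt(s[2]+s[:2]@s[:2])
E
python3 - <<'E'
from h import *
go(.4806,-.3482,.15,-.785)
im,d,P,K,W=cam("wrist"); save("w1",im)
z=P[...,2]
m=((z>0.021)&(z<0.036)&(P[...,1]<-.29)&(P[...,0]<.66)&(P[...,0]>.4)).astype(np.uint8)
n,l,st,c=cv2.connectedComponentsWithStats(m)
for i in range(1,n):
    if st[i,4]>100:
        q=P[l==i][:,:2]; (cx,cy),r=cv2.minEnclosingCircle(q.astype(np.float32)); print(st[i],(round(cx,4),round(cy,4)),"D",round(2*r,4), np.median(P[l==i][:,2]),circ(q))
E
```

```text
at [ 0.4083 -0.4233  0.2089] yaw -0.618 t 1.75 DELTA [0.0155, -0.1031, 0.059] [-0.001, 0.001, 0.167] rows 1.9 0.9 open 85.2
[221  99  57  57 982] (0.4886, -0.4138) D 0.0423 0.029096477565405898 (array([ 0.48817456, -0.41403465]), np.float64(0.01867774380804921))
[ 158  154   64   63 1242] (0.4808, -0.3481) D 0.0493 0.0289164978150728 (array([ 0.48059245, -0.34891024]), np.float64(0.02219694930742837))
```

View pics/w1.png

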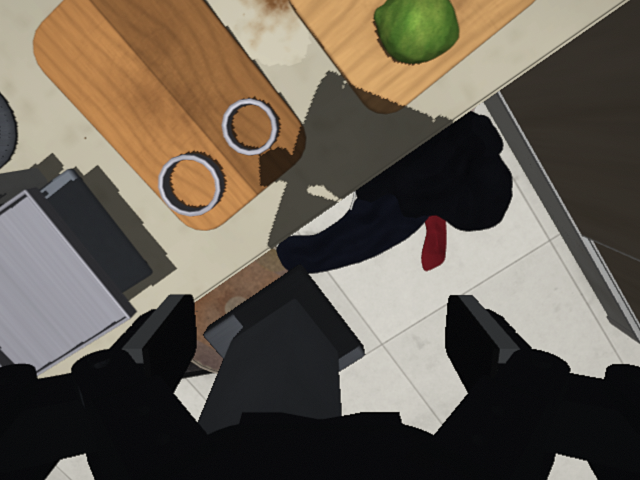

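The wrist picture shows the larger ring at (190,184) and the smaller at (250,126). Their outside diameters are 49.3 and 42.3 mm, so they fit steps 2 and 1. Grasping the larger one first.

>>> {"name": "carry_out", "arguments": {"deltas": [0.0155,-0.1031,0.059,0,0,0.167,0.0155,-0.1031,0.059,0,0,0.167,0.0155,-0.1031,0.11,0,0,0.167,0.0155,-0.1031,0.15,0,0,0.167,0.0155,-0.1031,0.15,0,0,0.167], "grip": 75}}

```text
time: 2.42
eef_pos: [0.476, -0.3509, 0.0555]
tcp_rot: [0.923, -0.385, -0.004, -0.002]
contact_force: [-0.4, -0.1, 0.8]
opening: 0.747
finger_force: 0.0
```

Run:
```python
from h import *
go(.4808,-.3485,.0155,-.785); print(ctrl.get_state()["contact_force"])
```

```text
at [ 0.476  -0.3509  0.0555] yaw -0.791 t 2.42 DELTA [0.002, -0.0051, 0.0399] [0.0, 0.008, -0.006] rows 0.6 0.1 open 63.5
[-0.35858488 -0.13087211  0.81760719]
```

>>> {"name": "carry_out", "arguments": {"deltas": [0,0,0.02,0,0,0,0,0,0.03,0,0,0,0,0,0.03,0,0,0]}}

```text
time: 2.8
eef_pos: [0.4785, -0.352, 0.029]
tcp_rot: [0.923, -0.385, -0.0, -0.0]
contact_force: [0.6, -0.5, -0.0]
opening: 0.75
finger_force: 0.0
```

Run:
```python
from h import *
go(.4808,-.3485,.0155,-.785); print(ctrl.get_state()["contact_force"])
```

```text
at [ 0.4785 -0.352   0.029 ] yaw -0.791 t 2.8 DELTA [-0.0009, -0.004, 0.0135] [-0.0, 0.001, -0.006] rows 0.2 0.0 open 63.7
[ 0.60712512 -0.46220234 -0.04591547]
```

>>> {"name": "carry_out", "arguments": {"deltas": [-0.001,-0.004,0.0135,0,0,0,-0.001,-0.004,0.0135,0,0,0]}}

```text
time: 3.05
eef_pos: [0.4805, -0.3474, 0.0146]
tcp_rot: [0.923, -0.385, -0.001, -0.0]
contact_force: [0.2, -0.4, 0.4]
opening: 0.749
finger_force: 0.0
```

>>> {"name": "carry_out", "arguments": {"deltas": [0,0,0,0,0,0,0,0,0,0,0,0,0,0,0,0,0,0,0,0,0,0,0,0], "grip": 0, "grip_force": 40}}

```text
time: 3.55
eef_pos: [0.4812, -0.3486, 0.0161]
tcp_rot: [0.923, -0.385, 0.0, 0.0]
contact_force: [0.5, 0.1, 0.6]
opening: 0.55
finger_force: 41.4
```

Run:
```python
from h import *
go(.57,-.167,.17,-.785)
P=np.load("topP.npy");z=P[...,2]
# foot disc and step edges from top view
for lo,hi in((.002,.010),(.008,.016),(.026,.034),(.044,.052),(.062,.07),(.082,.1)):
    q=P[(z>lo)&(z<hi)&(np.hypot(P[...,0]-.627,P[...,1]+.222)<.048)][:,:2]
    print(lo,len(q),circ(q),cv2.minEnclosingCircle(q.astype(np.float32)))
```

```text
at [ 0.4812 -0.3486  0.0161] yaw -0.791 t 3.55 DELTA [-0.0665, -0.1909, -0.154] [-0.0, -0.001, -0.006] rows 4.1 0.0 open 46.8
0.002 1041 (array([ 0.62641513, -0.22272584]), np.float64(0.03744354833833109)) ((0.6269626617431641, -0.22202402353286743), 0.04800894483923912)
0.008 359 (array([ 0.62635001, -0.22300759]), np.float64(0.031349828217404806)) ((0.6257826089859009, -0.22252103686332703), 0.0390281155705452)
0.026 170 (array([ 0.62646589, -0.22296774]), np.float64(0.024778464505529296)) ((0.626019299030304, -0.22285109758377075), 0.026208870112895966)
0.044 158 (array([ 0.62647257, -0.22305833]), np.float64(0.02123767027701219)) ((0.626084566116333, -0.22300252318382263), 0.02290416695177555)
0.062 137 (array([ 0.62658049, -0.22311293]), np.float64(0.017775069031127518)) ((0.6261720061302185, -0.22301603853702545), 0.019405925646424294)
0.082 330 (array([ 0.62588192, -0.22281819]), np.float64(0.011040496957853684)) ((0.6261892318725586, -0.22291946411132812), 0.01574288122355938)
```

>>> {"name": "carry_out", "arguments": {"deltas": [0,0,-0.06,0,0,0,0,0,-0.12,0,0,0,-0.02,-0.05,-0.154,0,0,0,-0.04,-0.1,-0.154,0,0,0,-0.055,-0.15,-0.154,0,0,0]}}

```text
time: 4.18
eef_pos: [0.5493, -0.2024, 0.1705]
tcp_rot: [0.923, -0.385, 0.001, 0.0]
contact_force: [0.7, -0.1, -1.0]
opening: 0.544
finger_force: 41.6
```

>>> {"name": "carry_out", "arguments": {"deltas": [-0.0115,-0.042,0,0,0,0,-0.0115,-0.042,0,0,0,0,-0.0115,-0.042,0,0,0,0]}}

```text
time: 4.55
eef_pos: [0.5703, -0.1662, 0.1693]
tcp_rot: [0.923, -0.385, -0.0, 0.0]
contact_force: [-0.5, -0.1, -0.9]
opening: 0.547
finger_force: 41.6
```

Run:
```python
from h import *
go(.6263,-.2230,.12,-.785); s=ctrl.get_state(); T=R.from_quat(s["tcp_rot"])
im,d,P,K,W=cam("wrist"); save("w2",im); np.save("w2P",P)
z=P[...,2]
for lo,hi in((.026,.034),(.044,.052),(.062,.07),(.082,.1)):
    q=P[(z>lo)&(z<hi)&(np.hypot(P[...,0]-.627,P[...,1]+.222)<.03)][:,:2]
    if len(q)>20: print(lo,len(q),circ(q),cv2.minEnclosingCircle(q.astype(np.float32)))
q=T.inv().apply(P.reshape(-1,3)-s["eef_pos"]).reshape(480,640,3)
m=(np.abs(q[...,0])<.04)&(np.abs(q[...,1])<.0245)&(q[...,2]>-.03)&(q[...,2]<.01)
v,u=np.where(m); print(m.sum(), q[m].min(0),q[m].max(0),(u.min(),u.max(),v.min(),v.max()) if len(u) else 0)
```

```text
at [ 0.5703 -0.1662  0.1693] yaw -0.79 t 4.55 DELTA [0.0798, 0.0002, 0.0493] [0.001, 0.001, -0.005] rows 1.5 0.0 open 46.5
0.026 748 (array([ 0.62679422, -0.2227068 ]), np.float64(0.025159194738579943)) ((0.6265638470649719, -0.22249014675617218), 0.026457011699676514)
0.044 788 (array([ 0.62680359, -0.2227065 ]), np.float64(0.021626082410394952)) ((0.6264687776565552, -0.22250986099243164), 0.02295774221420288)
0.062 822 (array([ 0.62681039, -0.22269683]), np.float64(0.018093271624404043)) ((0.6266010999679565, -0.22244665026664734), 0.01941169798374176)
0.082 2931 (array([ 0.62648466, -0.22239907]), np.float64(0.010807043339415788)) ((0.6265326738357544, -0.22240573167800903), 0.01581638492643833)
9833 [-0.02465431 -0.02449873 -0.02999701] [0.02445656 0.02449905 0.00330007] (np.int64(238), np.int64(402), np.int64(237), np.int64(379))
```

View pics/w2.png

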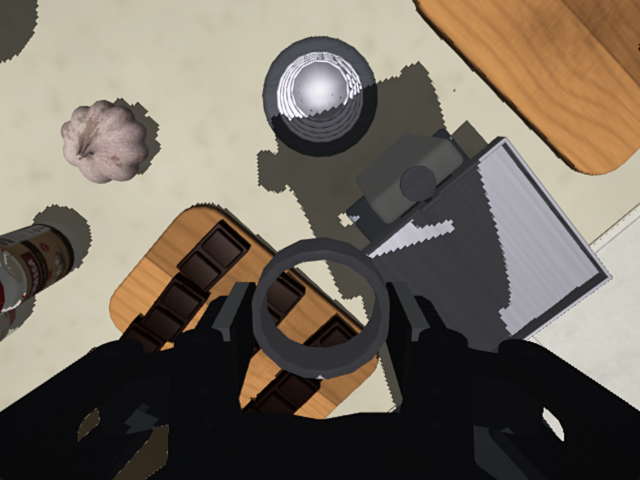

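The wrist picture shows the ring held, centred at (320,305), with the cone ahead at (320,90). Moving over the cone and lowering.

>>> {"name": "carry_out", "arguments": {"deltas": [0.04,0,0,0,0,0,0.08,0,0.02,0,0,0,0.08,0,0.049,0,0,0,0.08,0,0.049,0,0,0]}}

```text
time: 5.1
eef_pos: [0.6243, -0.2236, 0.117]
tcp_rot: [0.922, -0.386, -0.004, -0.0]
contact_force: [-0.1, 0.7, -0.4]
opening: 0.542
finger_force: 41.6
```

Run:
```python
from h import *
go(.6265,-.2226,.0520,-.785)
```

```text
at [ 0.6243 -0.2236  0.117 ] yaw -0.793 t 5.1 DELTA [0.0013, -0.0024, 0.065] [0.002, 0.007, -0.008] rows 1.0 0.1 open 46.1
```

>>> {"name": "carry_out", "arguments": {"deltas": [0,0,0,0,0,0,0,0,0,0,0,0]}}

```text
time: 5.35
eef_pos: [0.6275, -0.2234, 0.1227]
tcp_rot: [0.923, -0.385, 0.001, 0.0]
contact_force: [0.3, 0.2, 0.0]
opening: 0.544
finger_force: 41.6
```

Run:
```python
from h import *
go(.6265,-.2226,.0520,-.785)
```

```text
at [ 0.6275 -0.2234  0.1227] yaw -0.791 t 5.35 DELTA [-0.0015, 0.0002, 0.0707] [-0.001, -0.003, -0.006] rows 1.1 0.0 open 46.2
```

>>> {"name": "carry_out", "arguments": {"deltas": [-0.0005,0,0.018,0,0,0,-0.0005,0,0.036,0,0,0,-0.0005,0,0.052,0,0,0,-0.0005,0,0.062,0,0,0,-0.0005,0,0.068,0,0,0]}}

```text
time: 5.98
eef_pos: [0.6261, -0.2223, 0.0514]
tcp_rot: [0.923, -0.385, -0.001, -0.0]
contact_force: [-0.4, -0.5, -0.1]
opening: 0.541
finger_force: 41.6
```

>>> {"name": "carry_out", "arguments": {"deltas": [0,0,0,0,0,0]}}

```text
time: 6.1
eef_pos: [0.6263, -0.2224, 0.0521]
tcp_rot: [0.923, -0.385, -0.001, -0.0]
contact_force: [0.5, 0.2, -0.8]
opening: 0.547
finger_force: 41.6
```

Run:
```python
from h import *
go(.6265,-.2226,.0520,-.785)
s=ctrl.get_state();print(s["contact_force"],s["wrist_torque"])
```

```text
at [ 0.6263 -0.2224  0.0521] yaw -0.791 t 6.1 DELTA [0.0002, -0.0, 0.0001] [0.0, 0.001, -0.006] rows 0.0 0.0 open 46.5
[ 0.50801962  0.21373544 -0.80218628] [0.06030542 0.01676753 0.00089713]
```

>>> {"name": "carry_out", "arguments": {"deltas": [0,0,0,0,0,0,0,0,0,0,0,0,0,0,0,0,0,0], "grip": 75}}

```text
time: 6.48
eef_pos: [0.6269, -0.2227, 0.0533]
tcp_rot: [0.923, -0.385, 0.0, 0.0]
contact_force: [-0.1, -0.2, -0.1]
opening: 0.748
finger_force: 0.0
```

>>> {"name": "carry_out", "arguments": {"deltas": [0,0,-0.05,0,0,0,0,0,-0.1,0,0,0,-0.06,0,-0.12,0,0,0,-0.12,0,-0.12,0,0,0,-0.12,0,-0.12,0,0,0]}}

```text
time: 7.1
eef_pos: [0.5382, -0.1338, 0.1711]
tcp_rot: [0.923, -0.384, -0.002, -0.0]
contact_force: [-0.7, -0.1, 0.2]
opening: 0.752
finger_force: 0.0
```

>>> {"name": "carry_out", "arguments": {"deltas": [0,0,0,0,0,0]}}

```text
time: 7.22
eef_pos: [0.5427, -0.1375, 0.1735]
tcp_rot: [0.923, -0.385, 0.001, 0.0]
contact_force: [-0.5, -0.7, 0.2]
opening: 0.749
finger_force: 0.0
```

```bash
cat >> h.py <<'E'
def conechk(n="wrist",name=None):
    im,d,P,K,W=cam(n); z=P[...,2]
    if name: save(name,im)
    rr=np.hypot(P[...,0]-.6266,P[...,1]+.2226)
    for lo,hi in((.022,.034),(.04,.052),(.058,.07),(.07,.0815),(.084,.1)):
        m=(z>lo)&(z<hi)&(rr<.035); q=P[m]
        if len(q)>20: print(lo,len(q),"z",np.percentile(q[:,2],[5,50,95]).round(4),"mec",np.round(sum([list(x) if isinstance(x,tuple) else [x] for x in cv2.minEnclosingCircle(q[:,:2].astype(np.float32))],[]),4))
    A=[]
    m=(rr<.026)&(z>.055)&(z<.08)
E
python3 - <<'E'
from h import *
conechk("wrist","w3")
go(.488,-.4138,.12,-.785)
E
```

```text
0.022 621 z [0.0256 0.0296 0.031 ] mec [ 0.6244 -0.2201  0.026 ]
0.04 140 z [0.047  0.0489 0.0518] mec [ 0.6211 -0.2183  0.0215]
0.058 2314 z [0.0616 0.0642 0.0669] mec [ 0.6259 -0.2223  0.0245]
0.07 187 z [0.0706 0.0763 0.0813] mec [ 0.6264 -0.2224  0.0159]
0.084 1899 z [0.0844 0.0907 0.0935] mec [ 0.6256 -0.2218  0.0153]
at [ 0.5433 -0.138   0.1737] yaw -0.791 t 7.28 DELTA [0.1571, 0.2333, 0.0539] [-0.001, -0.002, -0.006] rows 4.6 0.0 open 64.1
```

The larger ring sits at step 2, top at 64 mm and centred. Going for the small one.

>>> {"name": "carry_out", "arguments": {"deltas": [0.04,0.05,0,0,0,0,0.08,0.1,0,0,0,0,0.12,0.15,0.0,0,0,0,0.14,0.2,0.02,0,0,0,0.157,0.233,0.054,0,0,0]}}

```text
time: 7.9
eef_pos: [0.4874, -0.4185, 0.1203]
tcp_rot: [0.922, -0.387, 0.003, 0.002]
contact_force: [0.9, -0.3, -0.7]
opening: 0.749
finger_force: 0.0
```

>>> {"name": "carry_out", "arguments": {"deltas": [0,0,0,0,0,0,0,0,0,0,0,0], "grip": 70}}

```text
time: 8.15
eef_pos: [0.4875, -0.4136, 0.1189]
tcp_rot: [0.923, -0.386, 0.0, -0.0]
contact_force: [0.1, 1.0, 0.3]
opening: 0.701
finger_force: 0.0
```

Run:
```python
from h import *
go(.4885,-.4139,.0155,-.785)
```

```text
at [ 0.4875 -0.4136  0.1189] yaw -0.792 t 8.15 DELTA [0.0008, -0.0005, 0.1034] [-0.0, -0.0, -0.007] rows 1.7 0.0 open 59.6
```

>>> {"name": "carry_out", "arguments": {"deltas": [0.0005,0,0.04,0,0,0,0.0005,0,0.075,0,0,0,0.0005,0,0.095,0,0,0,0.0005,0,0.1035,0,0,0,0.0005,0,0.1035,0,0,0]}}

```text
time: 8.78
eef_pos: [0.488, -0.4132, 0.0159]
tcp_rot: [0.923, -0.385, 0.0, 0.0]
contact_force: [-0.8, 0.8, 0.3]
opening: 0.697
finger_force: 0.0
```

>>> {"name": "carry_out", "arguments": {"deltas": [0,0,0,0,0,0,0,0,0,0,0,0,0,0,0,0,0,0,0,0,0,0,0,0], "grip": 0, "grip_force": 40}}

```text
time: 9.28
eef_pos: [0.4884, -0.4143, 0.0172]
tcp_rot: [0.923, -0.385, 0.002, 0.001]
contact_force: [-0.0, 0.8, 5.8]
opening: 0.463
finger_force: 40.9
```

>>> {"name": "carry_out", "arguments": {"deltas": [0,0,-0.06,0,0,0,0,0,-0.12,0,0,0,0,-0.03,-0.155,0,0,0,-0.03,-0.08,-0.155,0,0,0,-0.07,-0.125,-0.155,0,0,0]}}

```text
time: 9.9
eef_pos: [0.5274, -0.2744, 0.1708]
tcp_rot: [0.923, -0.386, 0.001, 0.0]
contact_force: [1.1, 0.2, -0.7]
opening: 0.466
finger_force: 40.7
```

Run:
```python
from h import *
go(.57,-.167,.17,-.785)
```

```text
at [ 0.5274 -0.2744  0.1708] yaw -0.792 t 9.9 DELTA [-0.0465, -0.1058, 0.0008] [-0.001, -0.001, -0.007] rows 1.8 0.0 open 39.6
```

>>> {"name": "carry_out", "arguments": {"deltas": [-0.0465,-0.1058,0,0,0,0,-0.0465,-0.1058,0,0,0,0,-0.0465,-0.1058,0,0,0,0,-0.0465,-0.1058,0,0,0,0]}}

```text
time: 10.4
eef_pos: [0.5691, -0.1681, 0.1698]
tcp_rot: [0.923, -0.385, -0.0, 0.0]
contact_force: [0.4, -0.5, -0.4]
opening: 0.466
finger_force: 40.7
```

Run:
```python
from h import *
go(.6265,-.2226,.12,-.785); s=ctrl.get_state(); T=R.from_quat(s["tcp_rot"])
im,d,P,K,W=cam("wrist")
q=T.inv().apply(P.reshape(-1,3)-s["eef_pos"]).reshape(480,640,3)
m=(np.abs(q[...,0])<.04)&(np.abs(q[...,1])<.0205)&(q[...,2]>-.018)&(q[...,2]<.01)
print(m.sum(), q[m].min(0),q[m].max(0))
```

```text
at [ 0.5691 -0.1681  0.1698] yaw -0.79 t 10.4 DELTA [0.0792, -0.0025, 0.0498] [0.001, 0.0, -0.005] rows 1.5 0.0 open 39.6
7253 [-0.02046769 -0.02046436 -0.01798946] [0.02107361 0.02042731 0.00461311]
```

>>> {"name": "carry_out", "arguments": {"deltas": [0.04,-0.0025,0,0,0,0,0.079,-0.0025,0.02,0,0,0,0.079,-0.0025,0.04,0,0,0,0.079,-0.0025,0.04,0,0,0,0.079,-0.0025,0.04,0,0,0]}}

```text
time: 11.08
eef_pos: [0.6261, -0.2223, 0.1304]
tcp_rot: [0.923, -0.385, -0.0, -0.0]
contact_force: [0.0, 0.2, -0.3]
opening: 0.469
finger_force: 40.7
```

Run:
```python
from h import *
go(.6265,-.2226,.07,-.785)
```

```text
at [ 0.6261 -0.2223  0.1304] yaw -0.791 t 11.07 DELTA [0.0005, -0.0, 0.0604] [0.0, 0.0, -0.006] rows 1.0 0.0 open 39.8
```

>>> {"name": "carry_out", "arguments": {"deltas": [0.0003,0,0.02,0,0,0,0.0003,0,0.035,0,0,0,0.0003,0,0.048,0,0,0,0.0003,0,0.056,0,0,0,0.0003,0,0.06,0,0,0]}}

```text
time: 11.7
eef_pos: [0.6266, -0.2223, 0.0697]
tcp_rot: [0.923, -0.385, -0.001, -0.0]
contact_force: [-6.4, 3.1, 11.5]
opening: 0.463
finger_force: 41.9
```

>>> {"name": "carry_out", "arguments": {"deltas": [0,0,0,0,0,0]}}

```text
time: 11.82
eef_pos: [0.6273, -0.2227, 0.0705]
tcp_rot: [0.923, -0.385, 0.0, 0.0]
contact_force: [1.3, -0.8, 0.5]
opening: 0.465
finger_force: 40.8
```

>>> {"name": "carry_out", "arguments": {"deltas": [0,0,0,0,0,0,0,0,0,0,0,0,0,0,0,0,0,0], "grip": 70}}

```text
time: 12.2
eef_pos: [0.6271, -0.2226, 0.0705]
tcp_rot: [0.923, -0.385, 0.0, 0.0]
contact_force: [-0.6, 0.2, -0.3]
opening: 0.701
finger_force: 0.0
```

>>> {"name": "carry_out", "arguments": {"deltas": [0,0,-0.05,0,0,0,0,0,-0.1,0,0,0,-0.06,0,-0.1,0,0,0,-0.1,0,-0.1,0,0,0,-0.1,0,-0.1,0,0,0]}}

```text
time: 12.82
eef_pos: [0.5549, -0.1495, 0.1699]
tcp_rot: [0.923, -0.384, -0.001, -0.0]
contact_force: [0.8, 0.6, -0.1]
opening: 0.705
finger_force: 0.0
```

Run:
```python
from h import *
im,d,P,K,W=cam("wrist"); save("w4",im); z=P[...,2]
rr=np.hypot(P[...,0]-.6266,P[...,1]+.2226)
for lo,hi in((.0595,.067),(.07,.079),(.079,.0835),(.086,.1)):
    q=P[(z>lo)&(z<hi)&(rr<.03)]
    if len(q)>20: print(lo,len(q),np.median(q[:,2]),cv2.minEnclosingCircle(q[:,:2].astype(np.float32)))
go(.6265,-.2226,.12,-.785)
```

```text
0.0595 1014 0.06379033818835964 ((0.6261849403381348, -0.22241035103797913), 0.02452690899372101)
0.07 299 0.07615629235063848 ((0.6254056692123413, -0.22094906866550446), 0.019627923145890236)
0.079 2258 0.08177456958602734 ((0.6271932721138, -0.22260935604572296), 0.02099866420030594)
0.086 2292 0.09145280844685943 ((0.6263323426246643, -0.22236765921115875), 0.014052902348339558)
at [ 0.5562 -0.1508  0.1704] yaw -0.79 t 12.88 DELTA [0.1004, 0.0007, 0.0505] [-0.0, -0.001, -0.005] rows 1.8 0.0 open 59.1
```

View pics/w4.png

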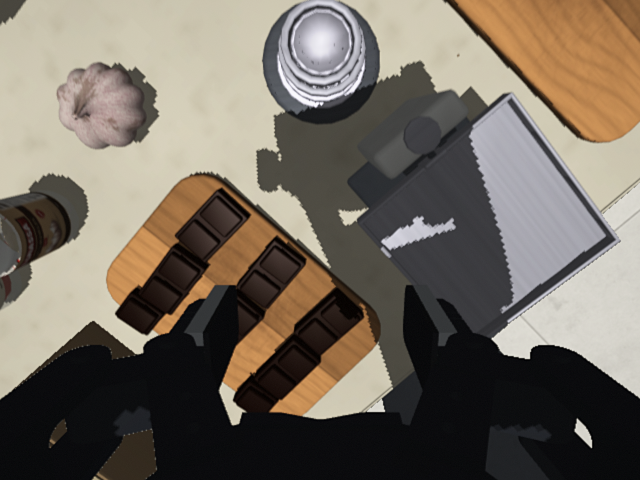

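Both rings are on the cone, tops at 64 and 82 mm, centred near (322,38). Taking the small one back to its board.

>>> {"name": "carry_out", "arguments": {"deltas": [0.05,0,0,0,0,0,0.1,0,0,0,0,0,0.1005,0.0005,0.03,0,0,0,0.1005,0.0005,0.05,0,0,0,0.1005,0.0005,0.05,0,0,0]}}

```text
time: 13.5
eef_pos: [0.6255, -0.2227, 0.1171]
tcp_rot: [0.923, -0.385, -0.003, -0.0]
contact_force: [-0.5, 0.2, -0.4]
opening: 0.699
finger_force: 0.0
```

Run:
```python
from h import *
go(.6270,-.2226,.071,-.785)
```

```text
at [ 0.6255 -0.2227  0.1171] yaw -0.791 t 13.5 DELTA [0.0012, -0.0012, 0.0461] [0.002, 0.005, -0.006] rows 0.7 0.0 open 59.4
```

>>> {"name": "carry_out", "arguments": {"deltas": [0.0005,-0.0003,0.02,0,0,0,0.0005,-0.0003,0.04,0,0,0,0.0005,-0.0003,0.048,0,0,0,0.0005,-0.0003,0.048,0,0,0]}}

```text
time: 14.0
eef_pos: [0.6269, -0.223, 0.071]
tcp_rot: [0.923, -0.385, -0.001, -0.0]
contact_force: [0.1, 0.1, 0.6]
opening: 0.702
finger_force: 0.0
```

>>> {"name": "carry_out", "arguments": {"deltas": [0,0,0,0,0,0,0,0,0,0,0,0,0,0,0,0,0,0,0,0,0,0,0,0], "grip": 0, "grip_force": 40}}

```text
time: 14.5
eef_pos: [0.6283, -0.2237, 0.0733]
tcp_rot: [0.923, -0.385, 0.001, 0.0]
contact_force: [0.7, -0.3, 3.5]
opening: 0.464
finger_force: 40.6
```

>>> {"name": "carry_out", "arguments": {"deltas": [0,0,-0.02,0,0,0,0,0,-0.05,0,0,0,0,0,-0.1,0,0,0,0,0,-0.1,0,0,0]}}

```text
time: 15.0
eef_pos: [0.6304, -0.2248, 0.1795]
tcp_rot: [0.923, -0.385, 0.006, 0.001]
contact_force: [0.1, -0.2, -0.3]
opening: 0.462
finger_force: 41.1
```

Run:
```python
from h import *
go(.52,-.38,.06,-.785)
P=np.load("topP.npy");z=P[...,2];m=(z>.009)&(z<.018)&(P[...,1]<-.29)&(P[...,1]>-.46)&(P[...,0]>.42)&(P[...,0]<.66)
print(cv2.minAreaRect((P[m][:,:2]*1000).astype(np.float32)))
```

```text
at [ 0.6304 -0.2248  0.1795] yaw -0.79 t 15.0 DELTA [0.0314, 0.188, 0.1193] [-0.003, -0.011, -0.005] rows 3.6 0.1 open 39.2
((542.5093994140625, -377.4747619628906), (199.86412048339844, 130.74290466308594), 3.6870675086975098)
```

>>> {"name": "carry_out", "arguments": {"deltas": [0.01,0.06,0,0,0,0,0.02,0.12,0,0,0,0,0.0314,0.175,0.03,0,0,0,0.0314,0.188,0.08,0,0,0,0.0314,0.188,0.1,0,0,0]}}

```text
time: 15.62
eef_pos: [0.513, -0.3768, 0.0682]
tcp_rot: [0.922, -0.386, -0.004, -0.002]
contact_force: [-0.4, 0.7, -0.6]
opening: 0.461
finger_force: 41.1
```

>>> {"name": "carry_out", "arguments": {"deltas": [0,0,0,0,0,0,0,0,0,0,0,0]}}

```text
time: 15.88
eef_pos: [0.5177, -0.378, 0.0742]
tcp_rot: [0.923, -0.384, 0.001, 0.001]
contact_force: [1.3, 0.1, -0.6]
opening: 0.462
finger_force: 41.1
```

Run:
```python
from h import *
go(.52,-.38,.0205,-.785)
```

```text
at [ 0.5177 -0.378   0.0742] yaw -0.789 t 15.88 DELTA [0.0029, -0.0002, 0.0537] [-0.0, -0.003, -0.004] rows 0.9 0.0 open 39.3
```

>>> {"name": "carry_out", "arguments": {"deltas": [0.002,0,0.025,0,0,0,0.002,0,0.045,0,0,0,0.002,0,0.052,0,0,0,0.002,0,0.052,0,0,0]}}

```text
time: 16.38
eef_pos: [0.5181, -0.3795, 0.0211]
tcp_rot: [0.923, -0.385, 0.001, 0.0]
contact_force: [-0.1, 0.8, -0.5]
opening: 0.461
finger_force: 41.1
```

>>> {"name": "carry_out", "arguments": {"deltas": [0,0,0.001,0,0,0,0,0,0.001,0,0,0]}}

```text
time: 16.62
eef_pos: [0.5181, -0.3796, 0.0208]
tcp_rot: [0.923, -0.385, 0.001, 0.0]
contact_force: [-1.5, 2.3, 4.8]
opening: 0.462
finger_force: 41.6
```

>>> {"name": "carry_out", "arguments": {"deltas": [0,0,0,0,0,0,0,0,0,0,0,0,0,0,0,0,0,0], "grip": 70}}

```text
time: 17.0
eef_pos: [0.5173, -0.3793, 0.019]
tcp_rot: [0.923, -0.385, -0.0, -0.0]
contact_force: [0.7, -0.4, 0.4]
opening: 0.702
finger_force: 0.0
```

>>> {"name": "carry_out", "arguments": {"deltas": [0,0,-0.06,0,0,0,0,0,-0.12,0,0,0,0,0,-0.15,0,0,-0.187,0,-0.06,-0.15,0,0,-0.374,0,-0.12,-0.15,0,0,-0.56]}}

```text
time: 17.62
eef_pos: [0.6035, -0.2949, 0.1702]
tcp_rot: [0.994, -0.113, 0.001, 0.0]
contact_force: [0.4, -0.7, -0.1]
opening: 0.699
finger_force: 0.0
```

Run:
```python
from h import *
go(.48,-.06,.18,1.57)
P=np.load("topP.npy");z=P[...,2];m=(z>.064)&(z<.085)&(P[...,1]<-.15)&(P[...,1]>-.29)&(P[...,0]>.4)&(P[...,0]<.56)
print(cv2.minAreaRect((P[m][:,:2]*1000).astype(np.float32)))
im,d,P,K,W=cam("top"); save("top1",im); conechk("top");z=P[...,2]
m=((z>0.021)&(z<0.036)&(P[...,1]<-.3)&(P[...,1]>-.45)&(P[...,0]<.64)&(P[...,0]>.4))
print(cv2.minEnclosingCircle(P[m][:,:2].astype(np.float32)),np.median(P[m][:,2]))
```

```text
at [ 0.6035 -0.2949  0.1702] yaw -0.227 t 17.62 DELTA [-0.1732, -0.2011, -0.0102] [0.002, -0.001, -1.797] rows 4.2 9.6 open 59.4
((491.8216552734375, -220.88931274414062), (107.97245788574219, 120.99373626708984), 86.68232727050781)
0.022 30 z [0.0269 0.0306 0.033 ] mec [ 0.6262 -0.2229  0.0263]
0.058 157 z [0.0616 0.0653 0.068 ] mec [ 0.6289 -0.2173  0.0231]
0.084 131 z [0.0845 0.0909 0.0955] mec [ 0.6293 -0.2185  0.0137]
((0.5265218019485474, -0.36146795749664307), 0.00466048251837492) 0.022230450692553694
```

>>> {"name": "carry_out", "arguments": {"deltas": [-0.035,-0.04,-0.01,0,0,-0.187,-0.07,-0.08,-0.01,0,0,-0.374,-0.105,-0.12,-0.01,0,0,-0.56,-0.14,-0.16,-0.01,0,0,-0.747,-0.173,-0.2,-0.01,0,0,-0.93]}}

```text
time: 18.35
eef_pos: [0.4787, -0.0599, 0.179]
tcp_rot: [0.939, 0.345, -0.0, 0.0]
contact_force: [0.8, 0.6, 0.5]
opening: 0.7
finger_force: 0.0
```

>>> {"name": "carry_out", "arguments": {"deltas": [0,0,0,0,0,-0.187,0,0,0,0,0,-0.374,0,0,0,0,0,-0.56,0,0,0,0,0,-0.747,0,0,0,0,0,-0.865], "grip": 50}}

```text
time: 18.98
eef_pos: [0.4796, -0.0612, 0.179]
tcp_rot: [0.708, 0.706, -0.0, -0.0]
contact_force: [0.1, 0.6, 0.7]
opening: 0.5
finger_force: 0.0
```

```bash
cat >> h.py <<'E'
def blocks(P,show=True):
    z=P[...,2]; m=((z>0.022)&(z<0.045)&(P[...,1]>-.15)&(P[...,1]<.06)&(P[...,0]<.66)&(P[...,0]>.4)).astype(np.uint8)
    n,l,st,c=cv2.connectedComponentsWithStats(m)
    for i in range(1,n):
        if st[i,4]>60: r=cv2.minAreaRect((P[l==i][:,:2]*1000).astype(np.float32)); print("blk",np.round(r[0],1),np.round(r[1],1),round(r[2],1))
E
python3 - <<'E'
from h import *
go(.489,-.093,.0195,1.57)
im,d,P,K,W=cam("wrist"); save("w5",im); blocks(P)
for q in("block_1","half_1"): print(q,[(np.round(r["uv"]).astype(int).tolist(),round(r["score"],2),P[int(r["uv"][1]),int(r["uv"][0])].round(3).tolist()) for r in ctrl.find_in("wrist",q)])
im,d,P,K,W=cam("top"); save("top2",im); z=P[...,2]
blocks(P)
conechk("top")
m=((z>0.022)&(z<0.036)&(P[...,1]<-.3)&(P[...,1]>-.45)&(P[...,0]<.64)&(P[...,0]>.4))
print(cv2.minEnclosingCircle(P[m][:,:2].astype(np.float32)),np.median(P[m][:,2]))
E
```

```text
at [ 0.4796 -0.0612  0.179 ] yaw 1.567 t 18.98 DELTA [-0.0317, 0.0096, 0.1595] [-0.0, 0.0, -0.003] rows 2.6 0.0 open 42.5
blk [553.2  47.5] [  2.2 133.1] 89.2
blk [597.9   2.5] [30.3 24. ] 5.9
blk [535.6  -1.1] [30.4 24. ] 3.4
blk [483.7  -3.3] [29.9 24. ] 6.0
blk [597.1 -35.4] [30.6 48.1] 6.4
blk [542.8 -38.3] [30.4 48.1] 1.4
blk [484.7 -41.3] [30. 48.] 2.2
blk [603.7 -87.2] [30.6 47.9] 0.0
blk [548.5 -90.2] [30.1 48.6] 5.4
blk [489.7 -92.5] [48.7 30. ] 89.6
block_1 [([482, 180], 0.95, [0.595, -0.037, 0.024]), ([411, 246], 0.93, [0.545, -0.084, 0.029]), ([324, 185], 0.89, [0.482, -0.039, 0.028]), ([408, 182], 0.82, [0.542, -0.038, 0.025]), ([485, 246], 0.81, [0.6, -0.084, 0.029]), ([335, 256], 0.68, [0.489, -0.093, 0.024])]
half_1 [([492, 122], 0.96, [0.595, 0.004, 0.029]), ([325, 134], 0.65, [0.482, -0.003, 0.029])]
blk [556.4  47.3] [130.1   2.6] 0.4
blk [602.7 -88.1] [29.4 47.5] 0.7
blk [596.9 -22.4] [32.4 75.3] 0.8
blk [547.8 -91. ] [29.9 47.9] 5.6
blk [542.2 -38.9] [29.1 47.9] 0.8
blk [544.9  -0.6] [ 9.6 24.6] 8.8
blk [489.  -93.2] [48.2 29.5] 88.3
blk [484.4 -52.1] [29.3 26.6] 1.3
0.022 81 z [0.0265 0.0305 0.0328] mec [ 0.6259 -0.2229  0.0262]
0.04 29 z [0.0466 0.049  0.0509] mec [ 0.6258 -0.2228  0.0203]
0.058 381 z [0.0615 0.0653 0.0686] mec [ 0.6259 -0.2228  0.0245]
0.084 309 z [0.0847 0.091  0.0955] mec [ 0.6258 -0.2232  0.0155]
((0.5167569518089294, -0.379342257976532), 0.021222520619630814) 0.029950731703447198
```

View pics/w5.png

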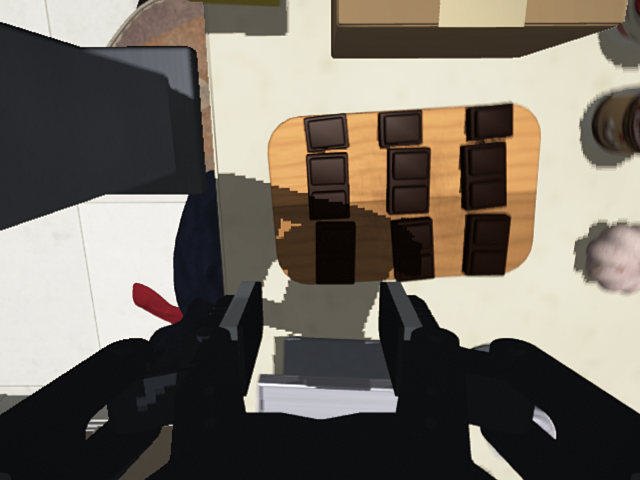

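View pics/top2.png

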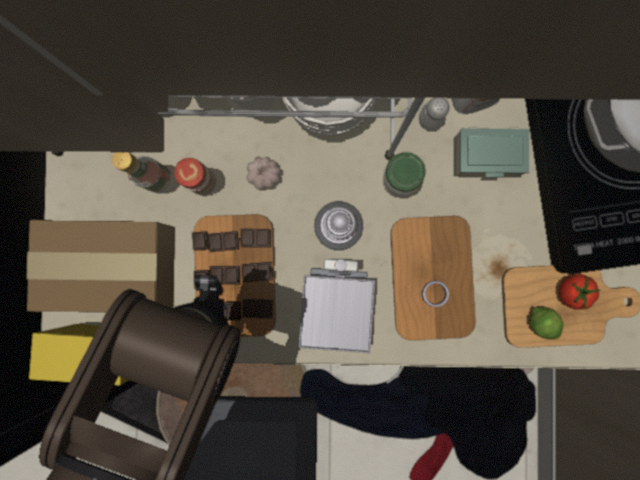

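The small ring lies on its board at (436,293) in the overhead picture, the other ring is on the cone, and the chocolate is undisturbed. The wrist picture shows the three rows of blocks clearly. Block 1 goes next.

>>> {"name": "carry_out", "arguments": {"deltas": [-0.031,0.01,0.05,0,0,0,-0.031,0.01,0.1,0,0,0,-0.031,0.01,0.14,0,0,0,-0.031,0.01,0.1595,0,0,0,-0.031,0.01,0.1595,0,0,0]}}

```text
time: 19.85
eef_pos: [0.4883, -0.0913, 0.0179]
tcp_rot: [0.71, 0.704, -0.001, -0.002]
contact_force: [-0.0, 0.4, 0.7]
opening: 0.502
finger_force: 0.0
```

>>> {"name": "carry_out", "arguments": {"deltas": [0,0,0,0,0,0,0,0,0,0,0,0,0,0,0,0,0,0], "grip": 0, "grip_force": 30}}

```text
time: 20.23
eef_pos: [0.4905, -0.092, 0.0207]
tcp_rot: [0.709, 0.705, 0.0, 0.001]
contact_force: [-1.0, 0.1, 0.4]
opening: 0.338
finger_force: 32.7
```

>>> {"name": "carry_out", "arguments": {"deltas": [0,0,-0.06,0,0,0,0,0,-0.11,0,0,0,-0.04,-0.01,-0.11,0,0,0.06,-0.1,-0.027,-0.11,0,0,0.06,-0.1,-0.027,-0.11,0,0,0.06]}}

```text
time: 20.85
eef_pos: [0.4617, -0.195, 0.1308]
tcp_rot: [0.732, 0.681, -0.0, 0.001]
contact_force: [-0.2, 0.3, -0.1]
opening: 0.34
finger_force: 32.7
```

Run:
```python
from h import *
go(.4625,-.1939,.083,1.51)
```

```text
at [ 0.4617 -0.195   0.1308] yaw 1.499 t 20.85 DELTA [0.0012, 0.0007, 0.0478] [0.002, 0.002, -0.011] rows 0.8 0.1 open 28.9
```

>>> {"name": "carry_out", "arguments": {"deltas": [0.001,0,0.03,0,0,0,0.001,0,0.049,0,0,0,0.001,0,0.049,0,0,0]}}

```text
time: 21.22
eef_pos: [0.4612, -0.189, 0.0793]
tcp_rot: [0.73, 0.683, -0.0, -0.002]
contact_force: [-0.6, -0.5, 0.0]
opening: 0.334
finger_force: 32.8
```

>>> {"name": "carry_out", "arguments": {"deltas": [0,0,0,0,0,0,0,0,0,0,0,0], "grip": 43}}

```text
time: 21.48
eef_pos: [0.4631, -0.1908, 0.082]
tcp_rot: [0.73, 0.683, 0.0, 0.001]
contact_force: [0.4, -0.1, -0.2]
opening: 0.434
finger_force: 0.0
```

>>> {"name": "carry_out", "arguments": {"deltas": [0,0,-0.05,0,0,0,0.05,0.003,-0.07,0,0,0,0.1,0.008,-0.06,0,0,-0.1,0.15,0.0115,-0.03,0,0,-0.1,0.1535,0.0115,-0.02,0,0,-0.1], "grip": 50}}

```text
time: 22.1
eef_pos: [0.4831, -0.0353, 0.0998]
tcp_rot: [0.694, 0.72, -0.0, -0.001]
contact_force: [-0.9, 0.1, -0.1]
opening: 0.5
finger_force: 0.0
```

Run:
```python
from h import *
go(.4847,-.0413,.0195,1.608)
```

```text
at [ 0.4831 -0.0353  0.0998] yaw 1.609 t 22.1 DELTA [-0.0061, 0.0015, 0.0803] [-0.001, -0.001, 0.001] rows 1.3 0.0 open 42.5
```

```bash
cat >> h.py <<'E'
def pan(name=None):
    im,d,P,K,W=cam("top"); z=P[...,2]
    if name: save(name,im)
    m=(P[...,1]<-.14)&(P[...,1]>-.30)&(P[...,0]>.41)&(P[...,0]<.545)&(z>.015)&(z<.15)
    from collections import Counter
    h,e=np.histogram(z[m],np.arange(.015,.15,.002)); print("zhist",[(round(e[i],3),int(h[i])) for i in range(len(h)) if h[i]>40])
    hsv=cv2.cvtColor(im,cv2.COLOR_RGB2HSV); dk=(m&(z>.03)&(im.max(2)<75)&(z>np.percentile(z[m],30))).astype(np.uint8)
    n,l,st,c=cv2.connectedComponentsWithStats(dk)
    for i in range(1,n):
        if st[i,4]>80: q=P[l==i];r=cv2.minAreaRect((q[:,:2]*1000).astype(np.float32)); print("in pan",np.round(r[0],1),np.round(r[1],1),round(r[2],1),"z",np.percentile(q[:,2],[10,50,90]).round(4))
    return im,P
E
python3 - <<'E'
from h import *
im,P=pan(); c=cv2.resize(im[255:370,280:400],None,fx=5,fy=5); save("pan1",c)
E
```

```text
zhist [(np.float64(0.063), 195), (np.float64(0.065), 1230), (np.float64(0.067), 1869), (np.float64(0.069), 655), (np.float64(0.071), 75), (np.float64(0.073), 98), (np.float64(0.075), 202), (np.float64(0.077), 157), (np.float64(0.079), 56), (np.float64(0.081), 69), (np.float64(0.083), 122), (np.float64(0.085), 123), (np.float64(0.087), 104), (np.float64(0.089), 117), (np.float64(0.091), 56)]
in pan [ 461.4 -191.4] [46.7 28.4] 86.1 z [0.0818 0.0865 0.0909]
```

View pics/pan1.png

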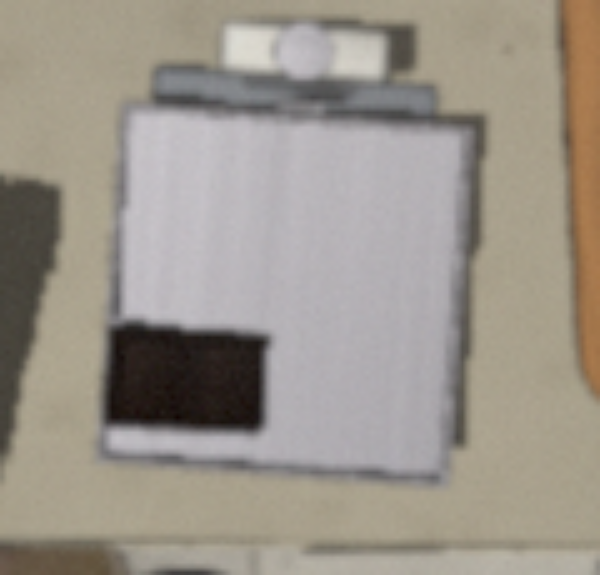

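The block leans on the pan's left rim at crop (185,378), still fully borne by the pan. Placement was 3 mm off because I didn't settle first; I'll do that from here.

>>> {"name": "carry_out", "arguments": {"deltas": [-0.0055,0.0015,0.04,0,0,0,-0.0055,0.0015,0.07,0,0,0,-0.0055,0.0015,0.0803,0,0,0,-0.0055,0.0015,0.0803,0,0,0]}}

```text
time: 22.65
eef_pos: [0.4859, -0.0445, 0.0208]
tcp_rot: [0.696, 0.718, -0.0, 0.0]
contact_force: [0.9, -0.2, 0.0]
opening: 0.501
finger_force: 0.0
```

>>> {"name": "carry_out", "arguments": {"deltas": [0,0,0,0,0,0,0,0,0,0,0,0,0,0,0,0,0,0], "grip": 0, "grip_force": 30}}

```text
time: 23.02
eef_pos: [0.487, -0.0442, 0.022]
tcp_rot: [0.695, 0.719, 0.001, 0.002]
contact_force: [-0.0, -0.8, 5.3]
opening: 0.338
finger_force: 31.2
```

>>> {"name": "carry_out", "arguments": {"deltas": [0,0,-0.06,0,0,0,0,0,-0.11,0,0,0,-0.05,-0.01,-0.11,0,0,0.1,-0.11,-0.02,-0.11,0,0,0.1,-0.17,-0.025,-0.11,0,0,0.1]}}

```text
time: 23.65
eef_pos: [0.4657, -0.2154, 0.1306]
tcp_rot: [0.73, 0.684, 0.0, 0.0]
contact_force: [0.8, 0.8, -1.2]
opening: 0.335
finger_force: 30.6
```

>>> {"name": "carry_out", "arguments": {"deltas": [-0.034,-0.002,0,0,0,0,-0.034,-0.002,0,0,0,0,-0.034,-0.002,0,0,0,0,-0.034,-0.002,0,0,0,0]}}

```text
time: 24.15
eef_pos: [0.462, -0.2468, 0.1301]
tcp_rot: [0.73, 0.684, 0.0, -0.0]
contact_force: [-0.6, -0.3, -0.1]
opening: 0.338
finger_force: 30.6
```

Run:
```python
from h import *
go(.4600,-.2440,.076,1.51)
```

```text
at [ 0.462  -0.2468  0.1301] yaw 1.506 t 24.15 DELTA [0.0026, -0.0022, 0.0541] [-0.001, -0.001, -0.004] rows 0.9 0.0 open 28.7
```

>>> {"name": "carry_out", "arguments": {"deltas": [0,-0.002,0.03,0,0,0,0,-0.002,0.054,0,0,0,0,-0.002,0.054,0,0,0]}}

```text
time: 24.52
eef_pos: [0.4588, -0.2458, 0.0744]
tcp_rot: [0.73, 0.684, -0.0, -0.003]
contact_force: [0.2, -0.6, -0.5]
opening: 0.341
finger_force: 30.6
```

>>> {"name": "carry_out", "arguments": {"deltas": [0,0,0,0,0,0,0,0,0,0,0,0], "grip": 43}}

```text
time: 24.78
eef_pos: [0.461, -0.2485, 0.078]
tcp_rot: [0.73, 0.683, 0.0, 0.001]
contact_force: [0.7, -0.3, 0.1]
opening: 0.432
finger_force: 0.0
```

>>> {"name": "carry_out", "arguments": {"deltas": [0,0,-0.05,0,0,0,0.05,0.01,-0.08,0,0,0,0.105,0.03,-0.08,0,0,-0.09,0.16,0.05,-0.06,0,0,-0.09,0.2137,0.0693,-0.04,0,0,-0.09], "grip": 50}}

```text
time: 25.4
eef_pos: [0.5451, -0.0379, 0.1181]
tcp_rot: [0.699, 0.715, 0.001, 0.002]
contact_force: [0.1, 0.0, 0.3]
opening: 0.498
finger_force: 0.0
```

>>> {"name": "carry_out", "arguments": {"deltas": [0,0,0,0,0,0,0,0,0,0,0,0]}}

```text
time: 25.65
eef_pos: [0.5439, -0.0396, 0.1173]
tcp_rot: [0.698, 0.716, 0.0, 0.001]
contact_force: [-0.3, 0.7, -0.2]
opening: 0.499
finger_force: 0.0
```

Run:
```python
from h import *
pan(); im,d,P,K,W=cam("wrist"); blocks(P)
go(.5428,-.0383,.0195,1.595)
```

```text
zhist [(np.float64(0.057), 138), (np.float64(0.059), 897), (np.float64(0.061), 1552), (np.float64(0.063), 656), (np.float64(0.065), 106), (np.float64(0.067), 93), (np.float64(0.069), 222), (np.float64(0.071), 258), (np.float64(0.073), 141), (np.float64(0.075), 209), (np.float64(0.077), 297), (np.float64(0.079), 196), (np.float64(0.081), 121), (np.float64(0.083), 105), (np.float64(0.085), 66)]
in pan [ 461.4 -191.4] [46.4 28.4] 86.8 z [0.0763 0.0808 0.0853]
in pan [ 459.5 -245. ] [45.6 27.8] 84.2 z [0.0721 0.0767 0.0791]
blk [554.4  47.5] [131.2   0.5] 0.0
blk [598.    2.6] [30.3 24.2] 5.8
blk [535.5  -1. ] [30.  24.1] 3.6
blk [483.4  -2.8] [30.5 24.1] 3.8
blk [597.3 -35.4] [30.4 48.3] 6.1
blk [542.7 -38.2] [29.9 48.2] 1.1
blk [548.5 -90.1] [30.  48.6] 5.4
blk [610.5 -72.5] [22.8 42.5] 46.7
at [ 0.5438 -0.0407  0.1176] yaw 1.593 t 25.75 DELTA [0.0025, -0.0012, 0.0981] [0.002, 0.001, -0.002] rows 1.6 0.0 open 42.4
```

Two blocks are in. The far-right block was knocked aside to about (0.61, -0.07), which doesn't affect the plan. Picking block 3.

>>> {"name": "carry_out", "arguments": {"deltas": [0.002,-0.001,0.05,0,0,0,0.002,-0.001,0.085,0,0,0,0.002,-0.001,0.098,0,0,0,0.002,-0.001,0.098,0,0,0]}}

```text
time: 26.25
eef_pos: [0.5423, -0.0384, 0.0185]
tcp_rot: [0.699, 0.715, -0.0, -0.0]
contact_force: [0.3, -0.0, 1.3]
opening: 0.501
finger_force: 0.0
```

>>> {"name": "carry_out", "arguments": {"deltas": [0,0,0,0,0,0,0,0,0,0,0,0,0,0,0,0,0,0], "grip": 0, "grip_force": 30}}

```text
time: 26.62
eef_pos: [0.5439, -0.038, 0.0203]
tcp_rot: [0.699, 0.715, 0.001, 0.002]
contact_force: [-0.6, -1.2, 5.3]
opening: 0.341
finger_force: 32.2
```

>>> {"name": "carry_out", "arguments": {"deltas": [0,0,-0.06,0,0,0,0,0,-0.11,0,0,0,-0.05,-0.01,-0.11,0,0,0.09,-0.1,-0.02,-0.11,0,0,0.09,-0.155,-0.034,-0.11,0,0,0.09]}}

```text
time: 27.25
eef_pos: [0.5117, -0.1941, 0.1288]
tcp_rot: [0.73, 0.684, 0.0, 0.0]
contact_force: [1.3, -0.9, -0.0]
opening: 0.341
finger_force: 31.5
```

>>> {"name": "carry_out", "arguments": {"deltas": [0,0,0,0,0,0,0,0,0,0,0,0]}}

```text
time: 27.5
eef_pos: [0.5117, -0.1928, 0.1282]
tcp_rot: [0.73, 0.683, 0.0, -0.0]
contact_force: [-1.1, 0.2, -0.8]
opening: 0.339
finger_force: 31.5
```

Run:
```python
from h import *
go(.5125,-.1975,.070,1.51)
```

```text
at [ 0.5117 -0.1928  0.1282] yaw 1.504 t 27.5 DELTA [-0.0046, 0.0011, 0.0582] [-0.0, -0.001, -0.006] rows 0.9 0.0 open 28.8
```

>>> {"name": "carry_out", "arguments": {"deltas": [-0.0045,0.001,0,0,0,0,-0.0045,0.001,0.03,0,0,0,-0.0045,0.001,0.058,0,0,0,-0.0045,0.001,0.058,0,0,0]}}

```text
time: 28.0
eef_pos: [0.5112, -0.1957, 0.068]
tcp_rot: [0.73, 0.684, -0.001, -0.003]
contact_force: [0.5, -0.7, -0.9]
opening: 0.34
finger_force: 31.5
```

>>> {"name": "carry_out", "arguments": {"deltas": [0,0,0,0,0,0,0,0,0,0,0,0], "grip": 42}}

```text
time: 28.25
eef_pos: [0.5139, -0.1981, 0.0721]
tcp_rot: [0.73, 0.683, 0.0, 0.001]
contact_force: [-0.2, -1.0, -0.1]
opening: 0.421
finger_force: 0.0
```

>>> {"name": "carry_out", "arguments": {"deltas": [0,0,-0.05,0,0,0,0,0,-0.09,0,0,0,0.05,0.01,-0.09,0,0,-0.16,0.1,0.025,-0.06,0,0,-0.16,0.1095,0.0287,-0.04,0,0,-0.16], "grip": 50}}

```text
time: 28.88
eef_pos: [0.5494, -0.0881, 0.1108]
tcp_rot: [0.672, 0.741, 0.0, 0.001]
contact_force: [0.7, -0.3, -0.6]
opening: 0.499
finger_force: 0.0
```

>>> {"name": "carry_out", "arguments": {"deltas": [0,0,0,0,0,0,0,0,0,0,0,0]}}

```text
time: 29.12
eef_pos: [0.5491, -0.0917, 0.1114]
tcp_rot: [0.674, 0.739, 0.0, 0.001]
contact_force: [0.3, -0.5, -0.3]
opening: 0.503
finger_force: 0.0
```

Run:
```python
from h import *
pan()
go(.5485,-.0901,.0195,1.664)
```

```text
zhist [(np.float64(0.053), 415), (np.float64(0.055), 1239), (np.float64(0.057), 836), (np.float64(0.059), 163), (np.float64(0.061), 80), (np.float64(0.063), 193), (np.float64(0.065), 304), (np.float64(0.067), 283), (np.float64(0.069), 283), (np.float64(0.071), 493), (np.float64(0.073), 337), (np.float64(0.075), 145), (np.float64(0.077), 91), (np.float64(0.079), 94)]
in pan [ 495. -193.] [51.7 95.7] 86.4 z [0.0648 0.0726 0.0791]
in pan [ 459.6 -245. ] [45.8 27.9] 85.9 z [0.0668 0.0714 0.0742]
at [ 0.5492 -0.0919  0.1117] yaw 1.663 t 29.18 DELTA [0.0019, -0.0007, 0.0922] [0.002, 0.001, -0.001] rows 1.5 0.0 open 42.3
```

>>> {"name": "carry_out", "arguments": {"deltas": [0.002,-0.0005,0.05,0,0,0,0.002,-0.0005,0.08,0,0,0,0.002,-0.0005,0.092,0,0,0,0.002,-0.0005,0.092,0,0,0]}}

```text
time: 29.68
eef_pos: [0.5481, -0.0893, 0.0187]
tcp_rot: [0.674, 0.739, -0.0, 0.0]
contact_force: [-0.0, 0.2, -0.3]
opening: 0.496
finger_force: 0.0
```

>>> {"name": "carry_out", "arguments": {"deltas": [0,0,0,0,0,0,0,0,0,0,0,0,0,0,0,0,0,0], "grip": 0, "grip_force": 30}}

```text
time: 30.05
eef_pos: [0.5494, -0.0891, 0.0203]
tcp_rot: [0.673, 0.739, 0.001, 0.002]
contact_force: [0.2, -0.6, 6.1]
opening: 0.345
finger_force: 32.0
```

>>> {"name": "carry_out", "arguments": {"deltas": [0,0,-0.06,0,0,0,0,0,-0.11,0,0,0,-0.05,-0.01,-0.11,0,0,0.155,-0.1,-0.015,-0.11,0,0,0.155,-0.152,-0.024,-0.11,0,0,0.155]}}

```text
time: 30.68
eef_pos: [0.5381, -0.243, 0.1287]
tcp_rot: [0.728, 0.685, 0.0, 0.0]
contact_force: [0.4, 0.2, 0.0]
opening: 0.341
finger_force: 31.3
```

>>> {"name": "carry_out", "arguments": {"deltas": [0,0,0,0,0,0,0,0,0,0,0,0]}}

```text
time: 30.92
eef_pos: [0.5378, -0.2416, 0.128]
tcp_rot: [0.729, 0.685, 0.0, -0.001]
contact_force: [-0.6, 0.4, -0.5]
opening: 0.339
finger_force: 31.3
```

Run:
```python
from h import *
go(.5100,-.2470,.065,1.51)
```

```text
at [ 0.5378 -0.2416  0.128 ] yaw 1.509 t 30.93 DELTA [-0.0072, -0.0274, 0.063] [-0.001, -0.001, -0.001] rows 1.1 0.0 open 28.8
```

>>> {"name": "carry_out", "arguments": {"deltas": [-0.0065,-0.0275,0,0,0,0,-0.0065,-0.0275,0,0,0,0,-0.0065,-0.0275,0.03,0,0,0,-0.0065,-0.0275,0.063,0,0,0,-0.0065,-0.0275,0.063,0,0,0]}}

```text
time: 31.55
eef_pos: [0.5098, -0.2449, 0.0635]
tcp_rot: [0.728, 0.686, -0.0, -0.002]
contact_force: [-0.8, -0.1, 0.7]
opening: 0.339
finger_force: 31.3
```

>>> {"name": "carry_out", "arguments": {"deltas": [0,0,0,0,0,0,0,0,0,0,0,0], "grip": 42}}

```text
time: 31.8
eef_pos: [0.5114, -0.2471, 0.067]
tcp_rot: [0.728, 0.685, 0.0, 0.001]
contact_force: [-0.1, -0.7, -0.6]
opening: 0.419
finger_force: 0.0
```

>>> {"name": "carry_out", "arguments": {"deltas": [0,0,-0.05,0,0,0,0,0,-0.1,0,0,0,0.06,0,-0.12,0,0,-0.06,0.12,0,-0.12,0,0,-0.06,0.17,0,-0.12,0,0,-0.06], "grip": 50}}

```text
time: 32.42
eef_pos: [0.5212, -0.0754, 0.1874]
tcp_rot: [0.708, 0.707, 0.001, 0.001]
contact_force: [0.6, -1.1, -0.2]
opening: 0.497
finger_force: 0.0
```

>>> {"name": "carry_out", "arguments": {"deltas": [0,0,0,0,0,0,0,0,0,0,0,0]}}

```text
time: 32.67
eef_pos: [0.5212, -0.0774, 0.1863]
tcp_rot: [0.707, 0.707, 0.0, 0.001]
contact_force: [0.5, 0.3, 0.2]
opening: 0.498
finger_force: 0.0
```

Run:
```python
from h import *
im,P=pan(); im2,d,P2,K,W=cam("wrist"); blocks(P2)
z=P[...,2]; m=(P[...,1]<-.275+.0)&(P[...,1]>-.4)
# bare floor strips: bright steel pixels in pan
hsv=(im.min(2)>110)&(P[...,0]>.425)&(P[...,0]<.54)&(P[...,1]>-.275)&(P[...,1]<-.165)&(z>.03)&(z<.08)
print("floor med",np.median(z[hsv]),hsv.sum())
P0=np.load("topP.npy");z0=P0[...,2];print("floor0 same px",np.median(z0[hsv]))
go(.4834,-.003,.0195,1.63)
im3,d3,P3,K3,W3=cam("side"); c=cv2.resize(im3[200:300,220:350],None,fx=6,fy=6); save("side1",c)
```

```text
zhist [(np.float64(0.047), 257), (np.float64(0.049), 829), (np.float64(0.051), 776), (np.float64(0.053), 162), (np.float64(0.055), 53), (np.float64(0.057), 170), (np.float64(0.059), 392), (np.float64(0.061), 398), (np.float64(0.063), 287), (np.float64(0.065), 644), (np.float64(0.067), 526), (np.float64(0.069), 199), (np.float64(0.071), 106), (np.float64(0.073), 95)]
in pan [ 495.1 -192.9] [51.7 95.9] 86.5 z [0.0595 0.067  0.0732]
in pan [ 510.4 -248.4] [45.9 27.1] 87.6 z [0.0613 0.0656 0.0684]
in pan [ 459.9 -245. ] [45.4 27.8] 88.0 z [0.0612 0.0658 0.0683]
blk [554.6  47.7] [134.7   1.4] 0.0
blk [597.9   2.5] [30.5 24. ] 5.6
blk [ 5.354e+02 -5.000e-01] [23.6 29.7] 89.9
blk [483.5  -2.8] [30.2 24. ] 3.7
blk [597.3 -35.4] [30.4 48.1] 6.1
blk [603.6 -86.9] [30.3 47.4] 0.0
floor med 0.05124434719025739 2099
floor0 same px nan
at [ 0.521  -0.0783  0.1859] yaw 1.568 t 32.77 DELTA [0.0753, -0.038, 0.1663] [0.001, 0.001, -0.062] rows 3.0 0.3 open 42.5
```

View pics/side1.png

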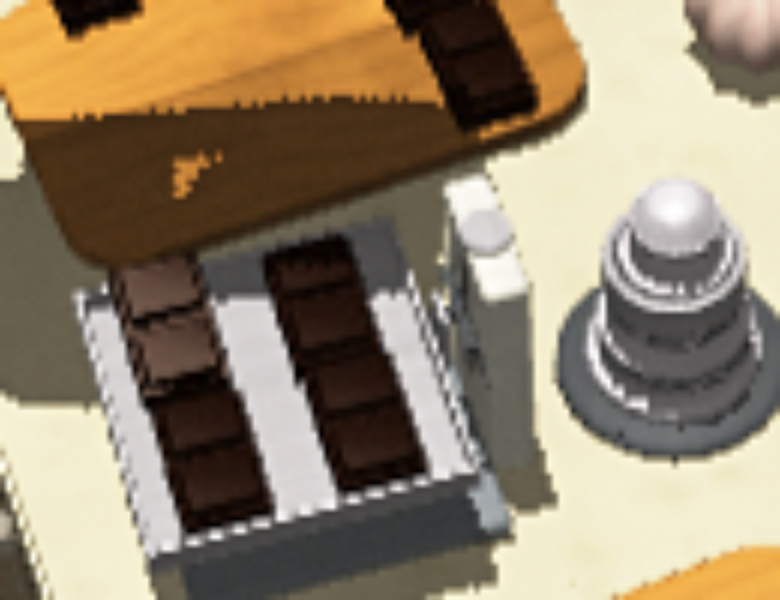

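The side picture shows all four blocks in the pan, around crop (180,390) and (345,370), and the ring on the cone. Measuring the sink accurately before choosing the next piece.

Run:
```python
from h import *
def fl(im,P,pl=""):
    z=P[...,2]; h=(im.min(2)>100)&(P[...,0]>.43)&(P[...,0]<.535)&(P[...,1]>-.272)&(P[...,1]<-.168)&(z>.02)&(z<.078)
    return h,z
for n in("top","side"):
    im,d,P,K,W=cam(n); P0=np.load(n+"P.npy"); im0=np.load(n+"im.npy")
    h,z=fl(im,P); h0,z0=fl(im0,P0); 
    z1=z[h]; k=np.median(z1); z1=z1[abs(z1-k)<.004]; q=z0[h0]; k=np.median(q); q=q[abs(q-k)<.004]
    print(n,len(z1),len(q),np.mean(z1),np.mean(q),"sink",(np.mean(q)-np.mean(z1))*1000)
```

```text
top 1570 4403 0.05084285882017578 0.07312686873764873 sink 22.284009917472954
side 698 2019 0.0495957106562906 0.07169367752134825 sink 22.097966865057654
```

>>> {"name": "carry_out", "arguments": {"deltas": [0.04,-0.02,0.05,0,0,-0.06,0.0755,-0.038,0.1,0,0,-0.06,0.0755,-0.038,0.12,0,0,-0.06,0.0755,-0.038,0.12,0,0,-0.06,0.0755,-0.038,0.12,0,0,-0.06]}}

```text
time: 33.55
eef_pos: [0.4844, -0.0025, 0.0668]
tcp_rot: [0.687, 0.727, 0.001, 0.001]
contact_force: [-0.4, 0.4, -0.2]
opening: 0.5
finger_force: 0.0
```

Run:
```python
from h import *
go(.4835,-.003,.0195,1.63)
```

```text
at [ 0.4844 -0.0025  0.0668] yaw 1.628 t 33.55 DELTA [-0.0004, -0.001, 0.0473] [0.002, 0.001, -0.002] rows 0.8 0.0 open 42.5
```

>>> {"name": "carry_out", "arguments": {"deltas": [-0.0005,-0.001,0.03,0,0,0,-0.0005,-0.001,0.047,0,0,0,-0.0005,-0.001,0.047,0,0,0]}}

```text
time: 33.92
eef_pos: [0.4816, -0.0024, 0.0179]
tcp_rot: [0.686, 0.727, -0.0, -0.001]
contact_force: [-0.1, 0.7, -0.3]
opening: 0.502
finger_force: 0.0
```

>>> {"name": "carry_out", "arguments": {"deltas": [0,0,0,0,0,0,0,0,0,0,0,0,0,0,0,0,0,0], "grip": 0, "grip_force": 30}}

```text
time: 34.3
eef_pos: [0.4828, -0.0023, 0.0194]
tcp_rot: [0.686, 0.728, 0.001, 0.001]
contact_force: [-0.3, 0.7, 3.1]
opening: 0.34
finger_force: 32.0
```

>>> {"name": "carry_out", "arguments": {"deltas": [0,0,-0.06,0,0,0,0,0,-0.11,0,0,0,-0.06,-0.01,-0.11,0,0,0.12,-0.12,-0.02,-0.11,0,0,0.12,-0.18,-0.03,-0.11,0,0,0.12]}}

```text
time: 34.92
eef_pos: [0.4624, -0.1851, 0.1291]
tcp_rot: [0.728, 0.685, 0.0, 0.001]
contact_force: [0.8, 0.6, -0.2]
opening: 0.34
finger_force: 31.6
```

>>> {"name": "carry_out", "arguments": {"deltas": [-0.06,-0.005,0,0,0,0,-0.06,-0.005,0,0,0,0,-0.06,-0.005,0,0,0,0,-0.06,-0.005,0,0,0,0]}}

```text
time: 35.42
eef_pos: [0.4539, -0.2417, 0.1281]
tcp_rot: [0.728, 0.686, 0.0, -0.0]
contact_force: [0.6, -0.3, -0.8]
opening: 0.339
finger_force: 31.6
```

Run:
```python
from h import *
go(.460,-.245,.076,1.51)
```

```text
at [ 0.4539 -0.2417  0.1281] yaw 1.511 t 35.42 DELTA [-0.003, 0.0063, 0.0521] [-0.001, -0.001, 0.001] rows 0.8 0.0 open 28.8
```

>>> {"name": "carry_out", "arguments": {"deltas": [-0.003,0.006,0,0,0,0,-0.003,0.006,0.03,0,0,0,-0.003,0.006,0.052,0,0,0,-0.003,0.006,0.053,0,0,0,-0.003,0.006,0.053,0,0,0]}}

```text
time: 36.05
eef_pos: [0.4604, -0.2465, 0.0761]
tcp_rot: [0.728, 0.685, 0.0, 0.001]
contact_force: [-0.3, 0.4, 0.7]
opening: 0.342
finger_force: 31.6
```

>>> {"name": "carry_out", "arguments": {"deltas": [0,0,0,0,0,0,0,0,0,0,0,0], "grip": 42}}

```text
time: 36.3
eef_pos: [0.4603, -0.247, 0.0765]
tcp_rot: [0.728, 0.685, 0.0, 0.001]
contact_force: [0.5, 0.4, -0.3]
opening: 0.415
finger_force: 0.0
```

>>> {"name": "carry_out", "arguments": {"deltas": [0,0,-0.05,0,0,0,0,0,-0.1,0,0,0,0.06,0.01,-0.12,0,0,0,0.12,0.02,-0.12,0,0,0,0.17,0.04,-0.12,0,0,0]}}

```text
time: 36.92
eef_pos: [0.5104, -0.0777, 0.1968]
tcp_rot: [0.729, 0.685, 0.001, 0.001]
contact_force: [0.9, -0.7, -0.1]
opening: 0.418
finger_force: 0.0
```

>>> {"name": "carry_out", "arguments": {"deltas": [0,0,0,0,0,0,0,0,0,0,0,0,0,0,0,0,0,0]}}

```text
time: 37.3
eef_pos: [0.5098, -0.0804, 0.1955]
tcp_rot: [0.729, 0.684, -0.0, 0.0]
contact_force: [1.0, 0.1, 0.1]
opening: 0.422
finger_force: 0.0
```

Run:
```python
from h import *
def fl(im,P,pl=""):
    z=P[...,2]; h=(im.min(2)>100)&(P[...,0]>.43)&(P[...,0]<.535)&(P[...,1]>-.272)&(P[...,1]<-.168)&(z>.02)&(z<.078)
    return h,z
for n in("top","side"):
    im,d,P,K,W=cam(n); save(n+"f",im); P0=np.load(n+"P.npy"); im0=np.load(n+"im.npy")
    h,z=fl(im,P); h0,z0=fl(im0,P0); 
    z1=z[h]; k=np.median(z1); z1=z1[abs(z1-k)<.004]; q=z0[h0]; k=np.median(q); q=q[abs(q-k)<.004]
    print(n,len(z1),len(q),np.mean(z1),np.mean(q),"sink",(np.mean(q)-np.mean(z1))*1000)
    if n=="top":
        m=(z>0.022)&(z<0.036)&(P[...,1]<-.3)&(P[...,1]>-.45)&(P[...,0]<.64)&(P[...,0]>.4)
        print(cv2.minEnclosingCircle(P[m][:,:2].astype(np.float32)))
conechk("top")
s=ctrl.get_state();print(s["time"],s["eef_pos"])
im=cv2.imread("pics/sidef.png"); cv2.imwrite("pics/sidefc.png",cv2.resize(im[200:360,220:430],None,fx=3.7,fy=3.7))
```

```text
top 1437 4403 0.04790076747238613 0.07312686873764873 sink 25.226101265262603
((0.5169230103492737, -0.37944507598876953), 0.02112765423953533)
side 630 2019 0.04643161654534185 0.07169367752134825 sink 25.262060976006403
0.022 86 z [0.0263 0.0304 0.0333] mec [ 0.6261 -0.2229  0.0262]
0.04 32 z [0.047  0.0492 0.0511] mec [ 0.6233 -0.2224  0.0219]
0.058 382 z [0.0618 0.0653 0.0685] mec [ 0.6262 -0.2228  0.0246]
0.084 306 z [0.0853 0.0911 0.0953] mec [ 0.626  -0.2228  0.0157]
37.45 [ 0.50981733 -0.08041062  0.19541256]
```

View pics/sidefc.png

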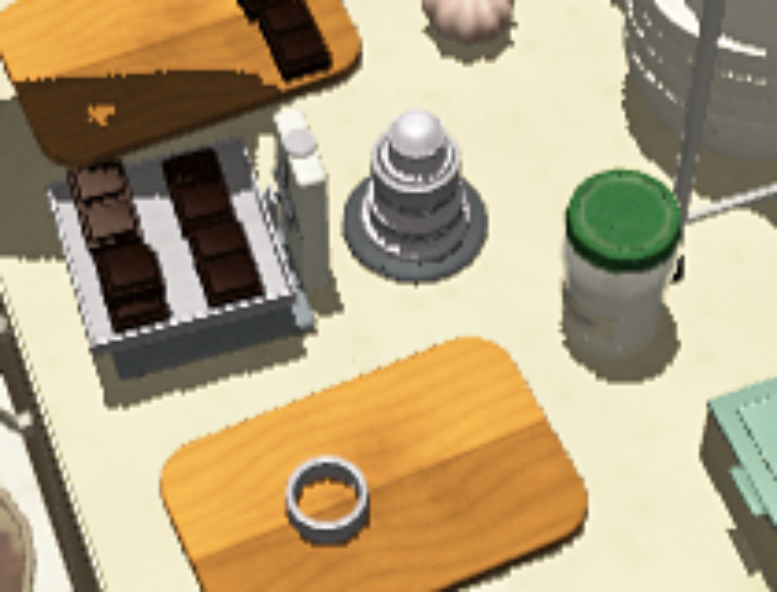

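The pan has sunk about 25.2 mm, inside the first space (24–28.5 mm). The small ring lies flat on its board at crop (328,500), and the larger one rests level on the cone at crop (415,170). The robot is clear of everything, so I'm handing in.

```bash
python3 -c "
from plant import ctrl
print(ctrl.sign_off())"
```

```text
the job is handed in; nothing more can be done
None
```

The job is handed in; no verdict came back. Both rings went down the cone together, then the smallest (step 1) was laid flat on its board and the other left on step 2. The pan holds four blocks and a half, sunk about 25.2 mm (first space is 24–28.5 mm).

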